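# Gauge a plate and set the beveller's click sleeve to its thickness

## Robot

A 6-joint arm with a two-finger parallel gripper is mounted at the origin on the work surface; the furniture and walls round the work are solid. World frame = base frame: x ahead of the robot, y to its left, z up, the work surface at z = 0. Lengths are in m, angles in rad, forces in N, time in s.
With the tool pointing down it reaches from about 0.35 to 0.775 m from the base axis. Payload 7.3 kg.
Tool frame: the origin (TCP) lies at the very end of the fingers, on their centre line; the grasp point (between the pads) lies 19 mm behind it; z points along the fingers, y is the direction in which the jaws open and shut (so a half turn about z gives the same grasp; the last joint's range is limited). The gripper opens to 92 mm and grips with 3 to 60 N. Pads are 19 mm wide; open, the fingers measure 130 mm over their backs; the gripper's body (75 mm by 190 mm) begins 47 mm behind the grasp point.
Start: joints at [0.992, 0.342, 1.524, -0, 1.275, -0.146], TCP at [0.22, 0.477, 0.188] pointing down, gripper open.
Joint ranges: [-2.53, 2.53], [-0.77, 2.02], [0.04, 2.7], [-1, 4.14], [0.28, 2.66], [-3.11, 3.11]. Speed limits (rad/s): [2.57, 2.57, 3.14, 3.14, 3.14, 3.14].

## Interface

Orientations are given as [roll, pitch, yaw] about the fixed x, y, z axes, in that order (R = Rz(yaw) Ry(pitch) Rx(roll)).
In Python, from cell import robot gives the robot as it stands.
- The arm moves only by the shell command python3 -m pendant 'ROWS' [OPENING] [FORCE]. ROWS is JSON, a list of rows, each a list of 2 entries, a list of its own where there are three numbers: the shift along the tool's x, y, z in mm, then the turn about the tool's z in degrees. In form: [[[x, y, z], turn], ...]. A call has 1 to 10 rows; each row is the pose to reach, as a shift and turn from the pose measured when the call began, along the tool's axes at that moment; what a row does not reach only later rows make up. A row lasts 1/12 s, in which the tool goes at most 41.7 mm and 7.16 degrees, less where a joint would pass 70% of its speed; a pose out of reach is approached as far as the arm can. A call with a gripper value outside its range is refused whole. OPENING is the opening, from 0 (shut) to 1 (fully open), set as the call begins (- or left out, the last holds). The fingers move at their own pace and stop on an object; FORCE is the grip in N (left out, the last holds). Time passes only in rows, so rows that repeat a pose let the fingers close. It gives the time, the measured TCP pose, the force and the opening at its end, in the units of the state.
- robot.observe(): the state, without advancing time (a new reading comes with each control period).
- robot.read_camera(name): name is "scene" or "top"; returns the picture (384x512x3 uint8, red, green, blue); there is no depth.
- robot.calibration(name): a dict with "vfov" (degrees; the focal length in pixels is half the picture's height over the tangent of half this angle, whatever the lens; pixels are square), "cx", "cy" (the principal point, pixels), "k1" (the pictures are not rectified: a ray, as slopes to the right and down, at radius r is drawn at 1 + k1 r^2 times it, then the intrinsics apply), "rvec" (rotation vector, rad) and "tvec" (3), from world to camera coordinates, as OpenCV has them. Camera axes: x right, y down, z forward; pixel columns grow to the right and rows downward; lengths in m; the calibration is good to about 2 mm. A picture is of the moment at which its call begins. calibration takes no time and is no camera call.
- robot.hand_in(): hands the job in, once; it reports no verdict.
Trained networks look in the newest picture that a camera, given by its name, has taken for a name from the list of things; names that differ only in an ending like _2 or _b are one class to them, and where a whole thing is asked for, a point or a joint stands for the part that bears it (a point fixed in the world has none). Each returns a list of dicts, best first, with "p" (0 to 1); they miss things now and then, are a little off and sometimes report something else, mostly with a low value. They report only what shows in the picture. A call takes as long as a camera call. They do not tell look-alikes from the thing itself.
- robot.find_in(camera, query): "xy" ([column, row] as shares, 0 to 1, of the picture: columns of its width, rows of its height, amid what is visible of it).
The state is a dict: "time": time; "qpos": joint angles; "qvel": joint speeds; "joint_efforts": joint torques, N m; "tool_pos": TCP position; "tool_rot": TCP orientation; "contact_force": force on the tool from outside, world axes, zero at the start; "torque": the same for the moment, N m; "opening": finger opening in m.
Only numpy, scipy, OpenCV 4.12 (cv2) and the standard library are available. Lean on these libraries where they do the work, as an engineer would, in place of code of your own. Each camera call takes 0.05 s, during which the arm holds its last target.

## Task

Slide the steel plate in the middle of the gauge's bed under the sliding jaw until it meets the back stop, and push the jaw gently down until its foot is firmly on the plate. Then turn the bevelling machine's numbered click sleeve to the thickness in millimetres that the gauge now shows, and swing the red-knobbed lock lever fully shut so that the sleeve is held there. Leave the plate under the jaw, and leave the two parked plates and the things lying about where they are.

Things in the scene. Friction and masses are not known exactly. Their poses are not given: they have to be found in the camera images.
- gauge: bench thickness gauge, fixed: a ground steel bed, top 20 mm above the worktop, x -120 to +150 mm, y -120 to +120 mm of its origin (on the worktop). Its x axis runs from the robot's side to the upright beam; plates slide along +x. Back stop: a bar 10 mm high, its face at x = 85 mm. Beam at x = 114 mm, its top 105 mm above the bed; the dial on it reaches 160 mm above the worktop
- dial (a point): centre of the round white dial face (62 mm), tilted up to the robot: 0 to 30 mm clockwise, 10 degrees per mm, numerals at 0 (lower left), 10, 20 and 30 (lower right), straight up is 15, a tick per mm, red needle
- anvil (a point): point on the bed's top under the middle of the jaw's foot (gauge x = 60 mm, y = 0)
- back_stop (a point): middle of the back stop's face at bed level (gauge x = 85 mm); a 100 mm plate that touches it has its centre 50 mm nearer the robot
- jaw_height (a joint): height in m of the jaw's foot above the bed (0 = on the bed, at most 0.042), which is the thickness that the dial shows when the foot stands on a plate. Starts raised 24 to 30 mm; friction of about 2 N holds it wherever it is left
- jaw: the gauge's sliding jaw: dark steel, with a round steel foot 14 mm across pointing down; origin: centre of the foot's underside
- jaw_pad (a point): top centre of the black round thumb pad (26 mm across) on the jaw, 70 mm straight above the foot's underside; press down here
- beveller: green bench bevelling machine, fixed: housing 190 by 175 mm, deck 90 mm above the worktop; origin on the worktop below the sleeve's axis; x axis points away from the V guide, which is in front (towards the robot at yaw 0). Numerals 4, 6, 8 ... 18 stand on the black scale plate round the sleeve, 20 degrees apart
- sleeve_axis (a point): point on the upright axis of the click sleeve, 117 mm above the worktop (half height of the lug)
- depth_sleeve (a joint): click sleeve, angle in rad, growing clockwise seen from above: 0 at numeral 4, then a click each 0.349 rad (20 degrees) per 2 mm: 8 at 0.698, 12 at 1.396, 16 at 2.094, 18 at 2.443. Starts at 4 or 6. The lug points at the numeral; between clicks a spring ball pulls it to the nearer one (about 0.18 N m, under 4 N at the lug)
- sleeve_lug (a point): middle of the sleeve's black thumb lug (red line on top), 50 mm from the axis, 27 mm above the deck; 9 mm thick, from 24 to 63 mm from the axis and 18 to 36 mm above the deck; the knurled barrel is 48 mm across, 50 mm high. Seen from above the lug points at 250 degrees minus the sleeve's angle, counter-clockwise from the machine's x axis
- lock_lever (a joint): lock lever with a pawl that drops into the sleeve's index ring, angle in rad: 0 = fully shut, 0.55 = fully open; starts open at 0.40 to 0.55. It goes fully shut only when the sleeve stands on a click. Friction holds it (about 6 N at the knob)
- lock_knob (a point): on the axis of the lever's upright red knob, 13 mm thick with a 17 mm ball, 30 mm above the deck (the knob's top is 43 mm above it, its foot 5 mm); it swings 45 mm from the pivot
- lock_pivot (a point): point on the lever's upright pivot axis at the knob's height; shut, the knob lies from here at 60 degrees counter-clockwise from the machine's x axis; opening turns it clockwise seen from above
- plate_a: flat steel bar offcut, 100 mm long (its x) by 50 mm wide (its y); three look alike but are 8 to 16 mm thick, a whole even number of mm; which is which is not known beforehand. Origin: centre of its underside. One lies in the middle of the gauge's bed, in line with the jaw; the other two are parked at the bed's left and right edges
- plate_b: flat steel bar offcut, 100 mm long (its x) by 50 mm wide (its y); three look alike but are 8 to 16 mm thick, a whole even number of mm; which is which is not known beforehand. Origin: centre of its underside. One lies in the middle of the gauge's bed, in line with the jaw; the other two are parked at the bed's left and right edges
- plate_c: flat steel bar offcut, 100 mm long (its x) by 50 mm wide (its y); three look alike but are 8 to 16 mm thick, a whole even number of mm; which is which is not known beforehand. Origin: centre of its underside. One lies in the middle of the gauge's bed, in line with the jaw; the other two are parked at the bed's left and right edges
- soapstone: soapstone stick in a flat holder, 18x130x9 mm, lying on the worktop; to be left alone
- tape_measure: yellow tape measure standing on its edge, 32x76x67 mm; to be left alone
- paint_marker: white and red paint marker, 135 mm long, lying behind the machines; to be left alone
Mind the look-alikes: they are no part of the job. What is shaped like the plate_c but turquoise is not meant.

How it is judged:
On the way, in this order (a step that is already met when the one before it is completed fails the run):
1. the middle plate lies flat under the jaw, up to the back stop (its centre no more than 7 mm short of touching, within 18 mm of the middle line) (((x of plate_a in the frame of gauge between 0.028 and 0.05 m and y of plate_a in the frame of gauge between -0.018 and 0.018 m and z of plate_a in the frame of anvil below 0.004 m) or (x of plate_b in the frame of gauge between 0.028 and 0.05 m and y of plate_b in the frame of gauge between -0.018 and 0.018 m and z of plate_b in the frame of anvil below 0.004 m) or (x of plate_c in the frame of gauge between 0.028 and 0.05 m and y of plate_c in the frame of gauge between -0.018 and 0.018 m and z of plate_c in the frame of anvil below 0.004 m))), for 0.2 s.
2. the jaw's foot presses on that plate with more than 3 N, reading its thickness within 1.8 mm (((x of plate_a in the frame of gauge between 0.028 and 0.05 m and y of plate_a in the frame of gauge between -0.018 and 0.018 m and z of plate_a in the frame of anvil below 0.004 m and value of joint jaw_height between 0.0062 and 0.0098 m and contact force between jaw and plate_a above 3 N) or (x of plate_b in the frame of gauge between 0.028 and 0.05 m and y of plate_b in the frame of gauge between -0.018 and 0.018 m and z of plate_b in the frame of anvil below 0.004 m and value of joint jaw_height between 0.0102 and 0.0138 m and contact force between jaw and plate_b above 3 N) or (x of plate_c in the frame of gauge between 0.028 and 0.05 m and y of plate_c in the frame of gauge between -0.018 and 0.018 m and z of plate_c in the frame of anvil below 0.004 m and value of joint jaw_height between 0.0142 and 0.0178 m and contact force between jaw and plate_c above 3 N))), for 0.15 s.
3. the sleeve stands on the click of that plate's thickness (within 0.1 rad) (((x of plate_a in the frame of gauge between 0.028 and 0.05 m and y of plate_a in the frame of gauge between -0.018 and 0.018 m and z of plate_a in the frame of anvil below 0.004 m and value of joint jaw_height between 0.0062 and 0.0098 m and value of joint depth_sleeve between 0.598 and 0.798 rad) or (x of plate_b in the frame of gauge between 0.028 and 0.05 m and y of plate_b in the frame of gauge between -0.018 and 0.018 m and z of plate_b in the frame of anvil below 0.004 m and value of joint jaw_height between 0.0102 and 0.0138 m and value of joint depth_sleeve between 1.296 and 1.496 rad) or (x of plate_c in the frame of gauge between 0.028 and 0.05 m and y of plate_c in the frame of gauge between -0.018 and 0.018 m and z of plate_c in the frame of anvil below 0.004 m and value of joint jaw_height between 0.0142 and 0.0178 m and value of joint depth_sleeve between 1.994 and 2.194 rad))), for 0.3 s.
4. the lock lever is fully shut (within 0.06 rad) with the sleeve on that click (((x of plate_a in the frame of gauge between 0.028 and 0.05 m and y of plate_a in the frame of gauge between -0.018 and 0.018 m and z of plate_a in the frame of anvil below 0.004 m and value of joint jaw_height between 0.0062 and 0.0098 m and value of joint depth_sleeve between 0.598 and 0.798 rad and value of joint lock_lever below 0.06 rad) or (x of plate_b in the frame of gauge between 0.028 and 0.05 m and y of plate_b in the frame of gauge between -0.018 and 0.018 m and z of plate_b in the frame of anvil below 0.004 m and value of joint jaw_height between 0.0102 and 0.0138 m and value of joint depth_sleeve between 1.296 and 1.496 rad and value of joint lock_lever below 0.06 rad) or (x of plate_c in the frame of gauge between 0.028 and 0.05 m and y of plate_c in the frame of gauge between -0.018 and 0.018 m and z of plate_c in the frame of anvil below 0.004 m and value of joint jaw_height between 0.0142 and 0.0178 m and value of joint depth_sleeve between 1.994 and 2.194 rad and value of joint lock_lever below 0.06 rad))), for 0.2 s.
At the end, for the whole second after the job is handed in: The middle plate lies still under the jaw (centre within 7 mm of touching the back stop, 18 mm of the middle line), the jaw stands on it (reading within 1.8 mm), the sleeve is on the click of its thickness (within 0.1 rad) and the lock lever is shut (within 0.06 rad) (((x of plate_a in the frame of gauge between 0.028 and 0.05 m and y of plate_a in the frame of gauge between -0.018 and 0.018 m and z of plate_a in the frame of anvil below 0.004 m and value of joint jaw_height between 0.0062 and 0.0098 m and value of joint depth_sleeve between 0.598 and 0.798 rad and value of joint lock_lever below 0.06 rad and linear speed of plate_a below 0.02 m/s) or (x of plate_b in the frame of gauge between 0.028 and 0.05 m and y of plate_b in the frame of gauge between -0.018 and 0.018 m and z of plate_b in the frame of anvil below 0.004 m and value of joint jaw_height between 0.0102 and 0.0138 m and value of joint depth_sleeve between 1.296 and 1.496 rad and value of joint lock_lever below 0.06 rad and linear speed of plate_b below 0.02 m/s) or (x of plate_c in the frame of gauge between 0.028 and 0.05 m and y of plate_c in the frame of gauge between -0.018 and 0.018 m and z of plate_c in the frame of anvil below 0.004 m and value of joint jaw_height between 0.0142 and 0.0178 m and value of joint depth_sleeve between 1.994 and 2.194 rad and value of joint lock_lever below 0.06 rad and linear speed of plate_c below 0.02 m/s))).
It fails at once if a parked plate is moved more than 15 mm ((distance of plate_a from where it was at the start of the episode above 0.015 m and (y of plate_a in the frame of gauge above 0.05 m or y of plate_a in the frame of gauge below -0.05 m)) or (distance of plate_b from where it was at the start of the episode above 0.015 m and (y of plate_b in the frame of gauge above 0.05 m or y of plate_b in the frame of gauge below -0.05 m)) or (distance of plate_c from where it was at the start of the episode above 0.015 m and (y of plate_c in the frame of gauge above 0.05 m or y of plate_c in the frame of gauge below -0.05 m))).
It fails at once if the jaw is rammed on a plate with more than 40 N (contact force between jaw and plate_a above 40 N or contact force between jaw and plate_b above 40 N or contact force between jaw and plate_c above 40 N).
It fails at once if the soapstone is moved more than 30 mm (distance of soapstone from where it was at the start of the episode above 0.03 m).
It fails at once if the tape measure is moved more than 30 mm (distance of tape_measure from where it was at the start of the episode above 0.03 m).
It fails at once if the paint marker is moved more than 30 mm (distance of paint_marker from where it was at the start of the episode above 0.03 m).
It also fails if it takes over 62 s, if anything falls off the work surface, if the arm or the gripper's body presses on something with over 40 N, if the wrist force passes 120 N, or if a joint passes its speed limit or range.

## Working session

There is one attempt and no reset: what is moved stays moved. The work goes in short steps, Python scripts to look and compute and a shell command to move; the robot and the scene stay as the last step left them, time stands still between calls to the robot, and variables do not carry over. Pictures are saved under pics/ and viewed, and the job is handed in when it is done.

```bash
ls; mkdir -p pics; python3 - <<'E'
from cell import robot
import cv2
s=robot.observe();print(s)
for n in("scene","top"):
    im=robot.read_camera(n);cv2.imwrite(f"pics/{n}0.png",im[:,:,::-1]);print(n,robot.calibration(n))
    for q in ["gauge","dial","anvil","back_stop","jaw","jaw_pad","beveller","sleeve_axis","sleeve_lug","lock_knob","lock_pivot","plate_a"]:
        r=robot.find_in(n,q);print(q,[(round(d["p"],2),round(d["xy"][0]*512,1),round(d["xy"][1]*384,1)) for d in r[:4]])
print(robot.observe()["time"])
E
```

```text
pics
{'time': 0.0, 'qpos': array([ 9.91962344e-01,  3.42695188e-01,  1.52501091e+00,  1.67698599e-05,
        1.27538593e+00, -1.45958196e-01]), 'qvel': array([ 0.00176934,  0.00115281, -0.00090119, -0.00107042, -0.00112024,
        0.00211722]), 'joint_efforts': array([ 6.30788036e-04, -4.31246746e+01, -2.44210660e+01,  7.16690160e-02,
        5.60832547e-02, -1.24039111e-04]), 'tool_pos': array([0.21993025, 0.47620953, 0.18726142]), 'tool_rot': array([-3.14011155e+00, -2.33936052e-04,  2.70871180e+00]), 'contact_force': array([-0.75786624, -0.44260629, -0.13190432]), 'torque': array([-0.01737893, -0.03956689,  0.04893745]), 'opening': 0.09185150451129843}
scene {'vfov': 56.93486602618299, 'cx': 256.22997931967296, 'cy': 192.69224249058817, 'k1': -0.02327709819406962, 'rvec': array([ 2.08194755, -1.30608272,  0.53002093]), 'tvec': array([-0.21658348,  0.48686425,  0.71141109])}
gauge [(0.85, 221.8, 214.2)]
dial [(0.79, 223.0, 216.3)]
anvil [(0.6, 222.5, 215.4)]
back_stop [(0.63, 225.4, 215.6)]
jaw [(0.72, 229.7, 188.8)]
jaw_pad [(0.54, 226.4, 189.0), (0.38, 346.5, 241.0)]
beveller [
[... 311 characters left out ...]
363, 'cy': 195.90441932812033, 'k1': -0.12086397016069036, 'rvec': array([ 2.18546042, -2.17273835,  0.09558403]), 'tvec': array([0.06908177, 0.62342651, 1.28427302])}
gauge [(0.73, 241.4, 215.9), (0.67, 364.4, 220.4)]
dial [(0.86, 242.5, 213.7), (0.59, 237.8, 199.2)]
anvil [(0.89, 241.3, 215.9), (0.16, 265.9, 248.0)]
back_stop [(0.97, 243.7, 216.4)]
jaw [(0.66, 239.3, 205.9)]
jaw_pad [(0.57, 239.2, 202.4)]
beveller [(0.92, 357.7, 219.8)]
sleeve_axis [(0.7, 355.1, 217.9), (0.48, 211.5, 246.1)]
sleeve_lug [(0.61, 359.6, 213.2)]
lock_knob [(0.62, 353.4, 198.5)]
lock_pivot [(0.82, 358.3, 220.9)]
plate_a [(0.86, 264.9, 247.5), (0.84, 236.9, 238.8), (0.78, 324.1, 131.1), (0.76, 208.5, 246.3)]
1.3
```

```bash
python3 - <<'E'
import cv2
a=cv2.imread("pics/scene0.png");b=cv2.imread("pics/top0.png")
cv2.imwrite("pics/s1.png",cv2.resize(a[140:320,130:400],None,fx=2.9,fy=2.9,interpolation=cv2.INTER_CUBIC))
cv2.imwrite("pics/t1.png",cv2.resize(b[110:300,170:430],None,fx=3,fy=3,interpolation=cv2.INTER_CUBIC))
E
```

```text
(no output)
```

View pics/s1.png

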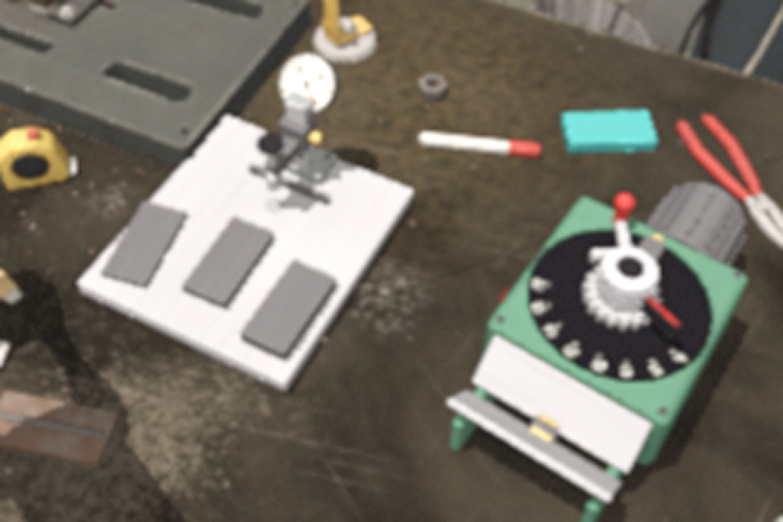

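View pics/t1.png

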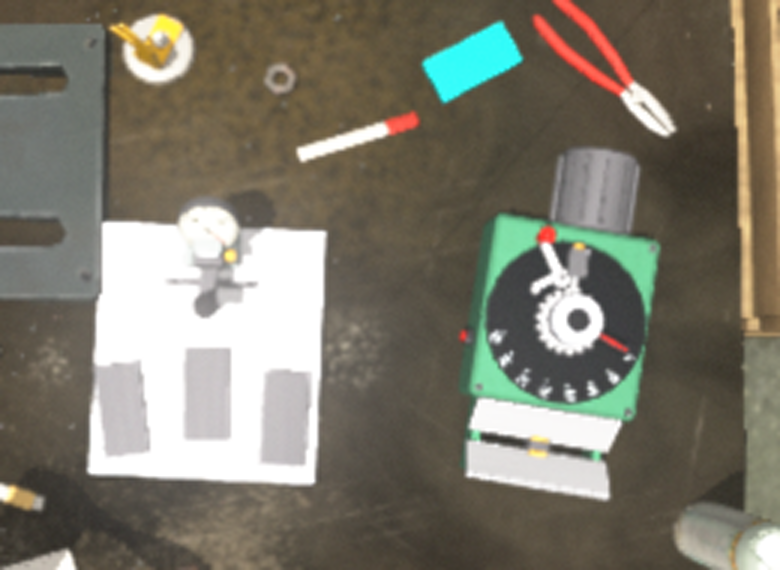

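View pics/scene0.png

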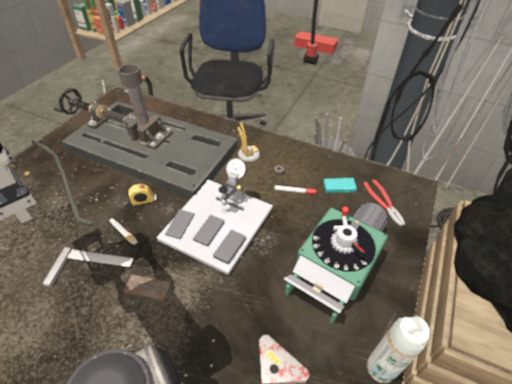

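View pics/top0.png

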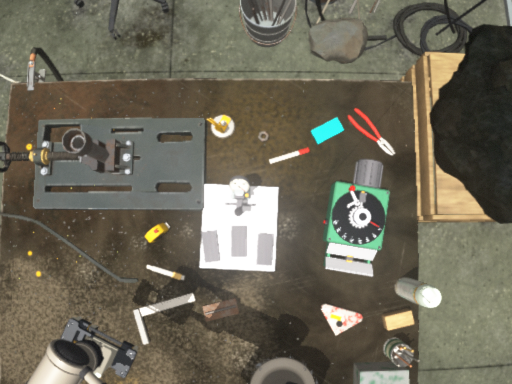

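```bash
cat > h.py <<'E'
import numpy as np,cv2
from cell import robot
def cam(n):
    c=robot.calibration(n);R=cv2.Rodrigues(np.array(c["rvec"]))[0];f=192/np.tan(np.radians(c["vfov"])/2);return c,R,np.array(c["tvec"]),f
def proj(n,P):
    c,R,t,f=cam(n);p=np.atleast_2d(P)@R.T+t;s=p[:,:2]/p[:,2:];r2=(s**2).sum(1,keepdims=True)
    return s*(1+c["k1"]*r2)*f+[c["cx"],c["cy"]]
def at(n,uv,z):
    c,R,t,f=cam(n);d=(np.atleast_2d(uv)-[c["cx"],c["cy"]])/f;s=d.copy()
    for _ in range(20): s=d/(1+c["k1"]*(s**2).sum(1,keepdims=True))
    D=np.c_[s,np.ones(len(s))]@R;C=-R.T@t
    return C+D*((z-C[2])/D[:,2])[:,None]
def shot(n,name,box=None,k=1):
    im=robot.read_camera(n)[:,:,::-1].copy()
    if box: x0,y0,x1,y1=box;im=im[y0:y1,x0:x1]
    cv2.imwrite("pics/"+name,cv2.resize(im,None,fx=k,fy=k,interpolation=cv2.INTER_CUBIC))
T=lambda L:np.array(L)/3+[170-1/3,110-1/3]
S=lambda L:np.array(L)/2.9+[130-.33,140-.33]
E
python3 - <<'E'
from h import *
np.set_printoptions(precision=4,suppress=True)
ct=at("top",T([[103,222],[326,231],[313,484],[90,472]]),.02)
cs=at("scene",S([[230,115],[413,190],[285,385],[80,285]]),.02)
print(ct,cs)
from scipy.optimize import least_squares
loc=np.array([[150,120],[150,-120],[-120,-120],[-120,120]])/1000
for c in(ct,cs,(ct+cs)/2):
    f=lambda p:(np.array([[np.cos(p[2]),-np.sin(p[2])],[np.sin(p[2]),np.cos(p[2])]])@loc.T).T.ravel()+np.tile(p[:2],4)-c[:,:2].ravel()
    r=least_squares(f,[.5,.05,0]);print(r.x,np.abs(r.fun).max())
print("bevel top z.14 top/scene",at("top",T([[578,320]]),.14),at("scene",S([[631,268]]),.14))
print("deck top",at("top",T([[497,215],[658,240],[632,418],[470,393]]),.09))
print("deck scene",at("scene",S([[582,197],[747,280],[655,455],[492,335]]),.09))
print("lug",at("top",T([[600,335],[630,349]]),.126),at("scene",S([[650,299],[681,326]]),.126))
print("knob",at("top",T([[547,236]]),.125),at("scene",S([[625,204]]),.125))
print("pad",at("top",T([[206,303]]),.118),at("scene",S([[270,143]]),.118))
E
```

```text
[[0.6623 0.254  0.02  ]
 [0.6539 0.0134 0.02  ]
 [0.3836 0.0264 0.02  ]
 [0.3944 0.2639 0.02  ]] [[0.6665 0.2539 0.02  ]
 [0.6543 0.0179 0.02  ]
 [0.3844 0.0275 0.02  ]
 [0.3939 0.2644 0.02  ]]
[ 0.5086  0.14   -0.0416] 0.001293100029379983
[ 0.5098  0.1416 -0.041 ] 0.0024037980384846724
[ 0.5092  0.1408 -0.0413] 0.0014883682859098135
bevel top z.14 top/scene [[ 0.5548 -0.2287  0.14  ]] [[ 0.5569 -0.2262  0.14  ]]
deck top [[ 0.664  -0.1589  0.09  ]
 [ 0.6394 -0.3268  0.09  ]
 [ 0.4567 -0.2965  0.09  ]
 [ 0.4823 -0.1298  0.09  ]]
deck scene [[ 0.6618 -0.1575  0.09  ]
 [ 0.6315 -0.3257  0.09  ]
 [ 0.4232 -0.2938  0.09  ]
 [ 0.4727 -0.1346  0.09  ]]
lug [[ 0.5405 -0.2543  0.126 ]
 [ 0.5266 -0.2845  0.126 ]] [[ 0.543  -0.2498  0.126 ]
 [ 0.5273 -0.2808  0.126 ]]
knob [[ 0.639  -0.2024  0.125 ]] [[ 0.6396 -0.2005  0.125 ]]
pad [[0.5707 0.1369 0.118 ]] [[0.5681 0.1396 0.118 ]]
```

```bash
cat >> h.py <<'E'
G=np.array([.5092,.1408]);gy=-.0413
def R2(a):return np.array([[np.cos(a),-np.sin(a)],[np.sin(a),np.cos(a)]])
def g2w(x,y):return G+R2(gy)@np.array([x,y])
def w2g(p):return R2(-gy)@(np.array(p)[:2]-G)
def go(xyz,psi):
    """rows values from present pose to world xyz, tool-y heading psi deg"""
    s=robot.observe();y=s["tool_rot"][2];ps=np.degrees(y)-90
    d=np.array(xyz)-s["tool_pos"];c,sn=np.cos(y),np.sin(y)
    t=-(psi-ps);t=(t+180)%360-180
    print("tool shift mm",np.round([1000*(c*d[0]+sn*d[1]),1000*(sn*d[0]-c*d[1]),-1000*d[2]],1),"turn",round(t,1))
E
python3 - <<'E'
from h import *
np.set_printoptions(precision=4,suppress=True)
for nm,P in (("top",T([[186,348],[230,348],[230,438],[185,438]])),("scene",S([[236,218],[273,236],[228,306],[184,286]])),("top",T([[97,365],[138,362],[148,450],[108,456]])),("top",T([[266,369],[310,373],[306,465],[261,461]]))):
    p=at(nm,P,.032);print(np.array([w2g(q) for q in p])*1000)
print(g2w(-.13,0))
go([*g2w(-.15,0),.1],87.6)
E
```

```text
[[ 16.9974  21.8721]
 [ 19.2324 -24.696 ]
 [-75.4869 -29.3372]
 [-77.7975  18.0854]]
[[ 18.294   23.3361]
 [ 16.222  -22.7793]
 [-77.8765 -29.6821]
 [-78.5459  21.0902]]
[[  -5.5995  115.3237]
 [  -0.2689   71.9569]
 [ -92.3449   56.479 ]
 [-100.8158   98.4252]]
[[  -1.1227  -63.8216]
 [  -3.1676 -110.5066]
 [-100.0503 -110.6807]
 [ -98.0544  -63.1302]]
[0.3793 0.1462]
tool shift mm [-264.6 -240.9   87.9] turn -22.4
```

```bash
python3 - <<'E'
from h import *
go([*g2w(-.108,-.004),.187],87.6)
E
```

```text
tool shift mm [-304.9 -228.5    0.9] turn -22.4
```

```bash
python3 -m pendant '[[[-305,-228,0],-22.4],[[-305,-228,0],-22.4],[[-305,-228,0],-22.4],[[-305,-228,0],-22.4],[[-305,-228,0],-22.4],[[-305,-228,0],-22.4],[[-305,-228,0],-22.4],[[-305,-228,0],-22.4],[[-305,-228,0],-22.4],[[-305,-228,0],-22.4]]' 0; python3 - <<'E'
from h import *
go([*g2w(-.108,-.004),.187],87.6)
E
```

```text
time: 2.13
tool_pos: [0.4033, 0.138, 0.1882]
tool_rot: [-3.141, 0.002, 3.097]
contact_force: [0.3, 0.2, -0.4]
opening: 0.0297
tool shift mm [2.3 3.1 1.2] turn -0.1
```

```bash
python3 -m pendant '[[[2,3,30],0],[[2,3,70],0],[[2,3,110],0],[[2,3,135],0],[[2,3,150],0],[[2,3,157],0],[[2,3,160],0],[[2,3,162],0],[[2,3,162],0]]' 0; python3 - <<'E'
from h import *
shot("scene","s2.png",(100,120,340,300),3.2)
go([*g2w(-.030,-.004),.025],87.6)
E
```

```text
time: 2.88
tool_pos: [0.4024, 0.1411, 0.0268]
tool_rot: [-3.141, 0.003, 3.097]
contact_force: [0.7, -0.5, -0.4]
opening: 0.0004
tool shift mm [-76.7   0.3   2. ] turn -0.1
```

View pics/s2.png

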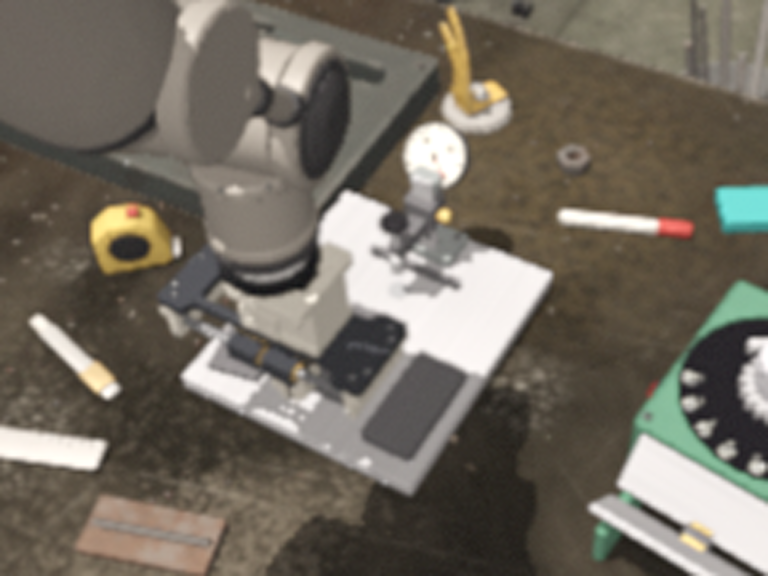

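```bash
python3 -m pendant '[[[0,0,2],0],[[-10,0,2],0],[[-20,0,2],0],[[-30,0,2],0],[[-40,0,2],0],[[-50,0,2],0],[[-60,0,2],0],[[-66,0,2],0],[[-70,0,2],0],[[-70,0,2],0]]' 0; python3 - <<'E'
from h import *
print(w2g(robot.observe()["tool_pos"]))
E
```

```text
time: 3.77
tool_pos: [0.4734, 0.1379, 0.0252]
tool_rot: [-3.141, 0.004, 3.097]
contact_force: [-0.7, -0.5, 0.3]
opening: 0.0005
[-0.0356825 -0.004374 ]
```

```bash
python3 -m pendant '[[[-1,0,0],0],[[-2,0,0],0],[[-3,0,0],0],[[-4,0,0],0],[[-5,0,0],0],[[-6,0,0],0],[[-7,0,0],0],[[-7,0,0],0]]' 0;python3 -m pendant '[[[-1,0,0],0],[[-2,0,0],0],[[-2,0,0],0]]' 0; python3 - <<'E'
from h import *
print(w2g(robot.observe()["tool_pos"]))
shot("top","t3.png",(180,160,300,290),4.5)
shot("scene","s3.png",(150,150,290,270),5)
E
```

```text
time: 4.43
tool_pos: [0.4806, 0.1376, 0.0252]
tool_rot: [-3.141, 0.004, 3.097]
contact_force: [-0.7, -1.1, -0.8]
opening: -0.0001
time: 4.68
tool_pos: [0.4829, 0.1375, 0.0253]
tool_rot: [-3.141, 0.004, 3.097]
contact_force: [0.3, 0.4, -1.0]
opening: 0.0001
[-0.02618561 -0.00436803]
```

View pics/t3.png

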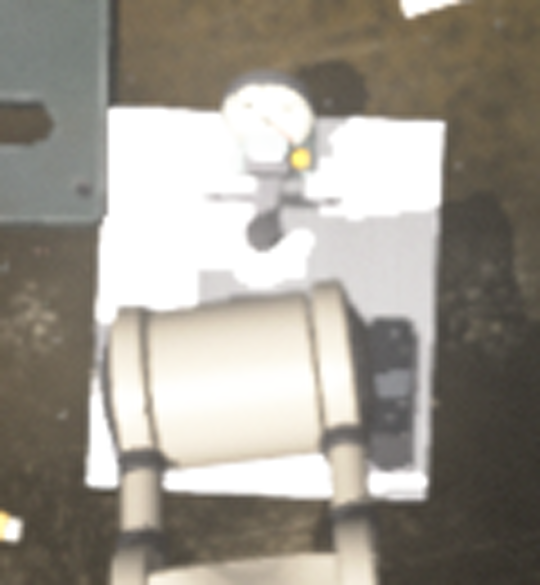

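View pics/s3.png

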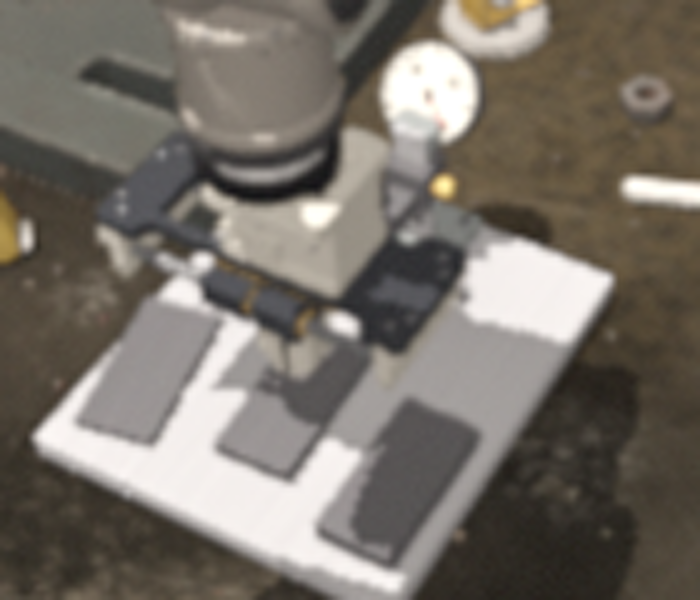

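```bash
python3 - <<'E'
from h import *
s=robot.observe();p=s["tool_pos"]
for q in [p,[p[0],p[1],.05]]: print((proj("scene",q)-[150,150])*5)
print(s["qpos"],s["contact_force"],s["torque"])
U=np.array([[218,447],[292,478],[370,365],[150,300],[218,330],[152,445],[80,425]])/5+[150,150]
print(np.array([w2g(x) for x in at("scene",U,.03)]))
print((proj("scene",[[*g2w(x,y),z] for x,y,z in [(.06,0,.118),(-.12,-.12,.02),(.15,-.12,.02)]])-[150,150])*5)
E
```

```text
[[304.49711277 401.13873642]]
[[300.92023008 374.91666393]]
[ 1.25561161e-01  4.95731903e-01  1.79820039e+00 -1.58981653e-03
  8.43713454e-01 -1.39936472e+00] [-0.53016749 -0.14908385  0.30146534] [ 0.07769357 -0.02479316  0.04891833]
[[-0.07999923  0.01871612]
 [-0.07781856 -0.02979783]
 [ 0.01152709 -0.02618676]
 [-0.00935143  0.11787317]
 [-0.00912488  0.06793278]
 [-0.09669056  0.05243394]
 [-0.10493364  0.09703285]]
[[366.68311603 194.49125293]
 [392.49398249 613.36214481]
 [615.02652023 277.78339489]]
```

```bash
python3 - <<'E'
from h import *
shot("scene","s4.png",(180,195,240,250),12)
E
```

```text
(no output)
```

View pics/s4.png

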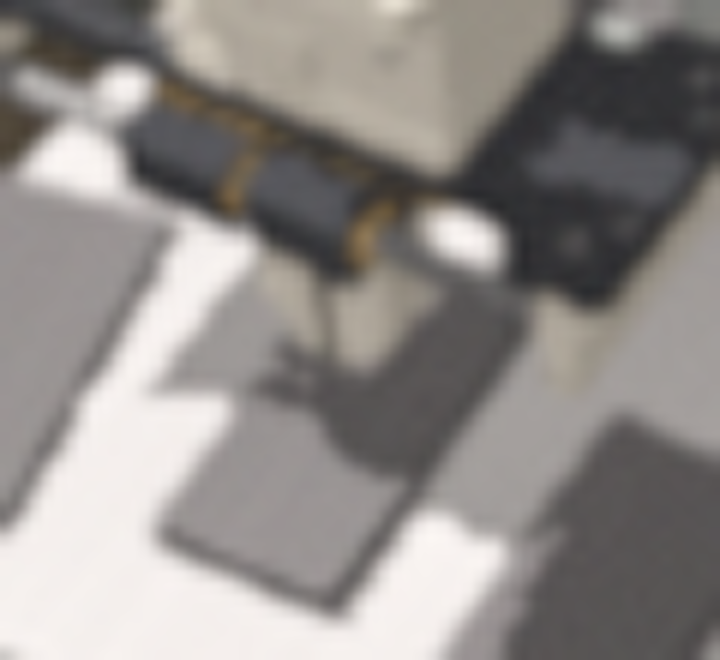

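```bash
python3 - <<'E'
from h import *
for z in (.025,.03,.035,.04,.045,.05,.06): print(z,w2g(at("scene",[[207.5,226.2]],z)[0]),)
for z in (.05,.1,.15):
  p=robot.observe()["tool_pos"]; print(z,proj("scene",[p[0],p[1],z]),proj("top",[p[0],p[1],z]))
shot("scene","s5.png")
E
```

```text
0.025 [-0.01859404  0.01257429]
0.03 [-0.02163175  0.01004717]
0.035 [-0.02466947  0.00752005]
0.04 [-0.02770719  0.00499293]
0.045 [-0.03074491  0.00246581]
0.05 [-3.37826239e-02 -6.13135739e-05]
0.06 [-0.03985806 -0.00511555]
0.05 [[210.17926499 224.99362713]] [[238.96066886 239.9029292 ]]
0.1 [[208.6560358  213.81569622]] [[238.15629204 240.27453936]]
0.15 [[207.01712354 201.7692256 ]] [[237.28385556 240.67754735]]
```

View pics/s5.png

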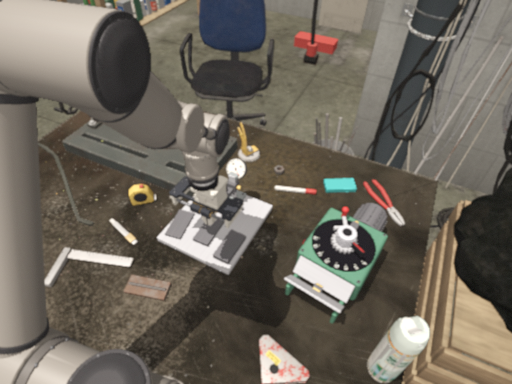

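```bash
python3 -m pendant '[[[0,0,1],0],[[0,0,2],0],[[0,0,3],0],[[0,0,3],0]]' 0; python3 - <<'E'
from h import *
s=robot.observe();print(s["tool_pos"],s["contact_force"])
shot("top","t6.png",(200,200,280,290),6)
print(robot.find_in("top","plate_a"))
robot.read_camera("scene")
r=robot.find_in("scene","plate_a");print([(round(d["p"],2),round(d["xy"][0]*512,1),round(d["xy"][1]*384,1)) for d in r])
E
```

```text
time: 5.22
tool_pos: [0.4824, 0.1375, 0.022]
tool_rot: [-3.141, 0.004, 3.097]
contact_force: [0.4, -0.1, -0.7]
opening: 0.0006
[0.48235051 0.1374752  0.02196359] [ 0.39437536 -0.09363884 -0.65334099]
[{'xy': [0.4666, 0.5312], 'p': 0.66}, {'xy': [0.6281, 0.3357], 'p': 0.64}, {'xy': [0.5221, 0.6776], 'p': 0.52}]
[(0.76, 341.4, 183.9), (0.57, 179.7, 223.6), (0.57, 205.8, 235.0)]
```

View pics/t6.png

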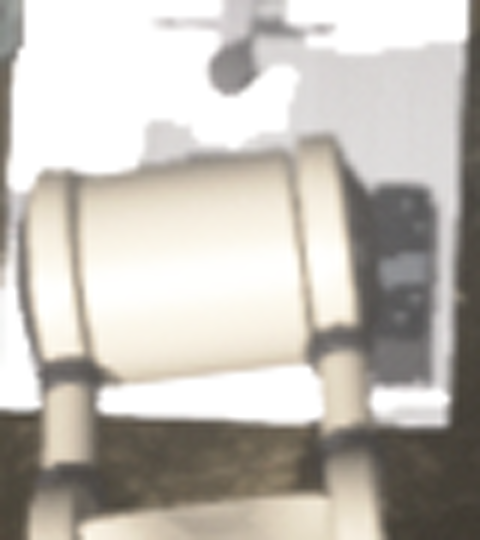

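```bash
python3 -m pendant '[[[0,0,1],0],[[0,0,2],0],[[0,0,3],0],[[0,0,3],0]]' 0; python3 -m pendant '[[[0,0,1],0],[[0,0,2],0],[[0,0,2],0]]' 0
```

```text
time: 5.75
tool_pos: [0.4824, 0.1375, 0.019]
tool_rot: [-3.141, 0.004, 3.097]
contact_force: [0.2, 0.9, -0.4]
opening: 0.0006
time: 6.0
tool_pos: [0.4823, 0.1374, 0.0168]
tool_rot: [-3.141, 0.003, 3.097]
contact_force: [0.7, 1.0, -0.1]
opening: 0.0005
```

```bash
python3 -m pendant '[[[0,0,1],0],[[0,0,2],0],[[0,0,2],0]]' 0; python3 -m pendant '[[[0,0,1],0],[[0,0,2],0],[[0,0,2],0]]' 0;python3 -m pendant '[[[0,0,1],0],[[0,0,2],0],[[0,0,2],0]]' 0; python3 - <<'E'
from h import *
shot("scene","s7.png",(180,195,240,250),12)
E
```

```text
time: 6.25
tool_pos: [0.4821, 0.1375, 0.0145]
tool_rot: [-3.141, 0.003, 3.097]
contact_force: [0.2, 0.3, -0.3]
opening: 0.0002
time: 6.5
tool_pos: [0.482, 0.1374, 0.0123]
tool_rot: [-3.141, 0.003, 3.097]
contact_force: [0.4, 0.4, 0.1]
opening: 0.0003
time: 6.75
tool_pos: [0.4819, 0.1374, 0.0101]
tool_rot: [-3.141, 0.002, 3.097]
contact_force: [0.3, 0.3, -0.1]
opening: 0.0005
```

View pics/s7.png

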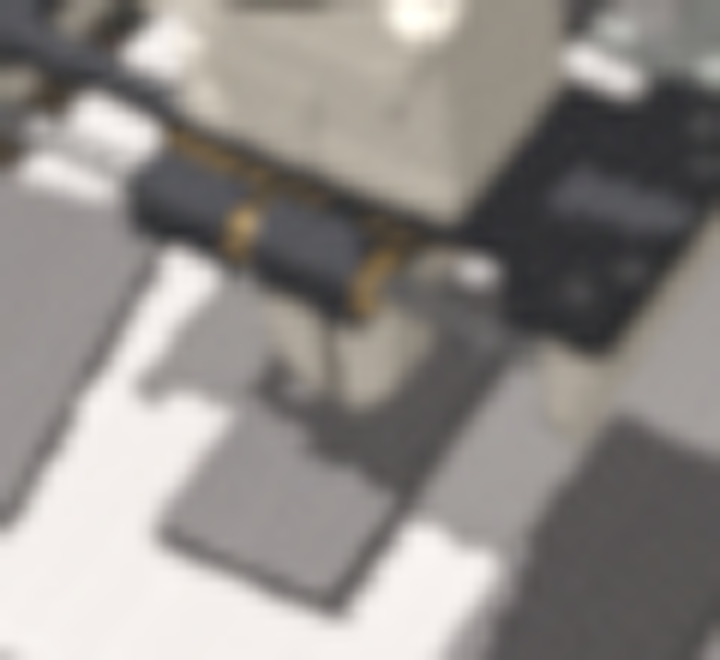

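```bash
python3 -m pendant '[[[0,0,1],0],[[0,0,2],0],[[0,0,2],0]]' 0; python3 -m pendant '[[[0,0,1],0],[[0,0,2],0],[[0,0,2],0]]' 0;python3 -m pendant '[[[0,0,1],0],[[0,0,2],0],[[0,0,2],0]]' 0; 
```

```text
time: 7.05
tool_pos: [0.4818, 0.1374, 0.008]
tool_rot: [-3.141, 0.002, 3.097]
contact_force: [-0.3, 0.5, 0.8]
opening: 0.0006
time: 7.3
tool_pos: [0.4817, 0.1374, 0.0058]
tool_rot: [-3.141, 0.002, 3.097]
contact_force: [0.1, -0.3, -0.8]
opening: 0.0003
time: 7.55
tool_pos: [0.4815, 0.1373, 0.0036]
tool_rot: [-3.141, 0.001, 3.097]
contact_force: [0.0, -0.3, 1.1]
opening: 0.0006
```

```bash
for i in 1; do python3 -m pendant '[[[0,0,1],0],[[0,0,2],0],[[0,0,2],0]]' 0; python3 -m pendant '[[[0,0,1],0],[[0,0,2],0],[[0,0,2],0]]' 0; done; python3 - <<'E'
from h import *
shot("scene","s8.png",(180,195,240,250),12)
E
```

```text
time: 7.8
tool_pos: [0.4813, 0.1373, 0.0014]
tool_rot: [-3.141, 0.001, 3.097]
contact_force: [-0.1, 0.8, 0.9]
opening: 0.0007
time: 8.05
tool_pos: [0.4812, 0.1373, -0.0009]
tool_rot: [-3.141, 0.001, 3.097]
contact_force: [0.3, -0.1, 0.6]
opening: 0.0002
```

View pics/s8.png

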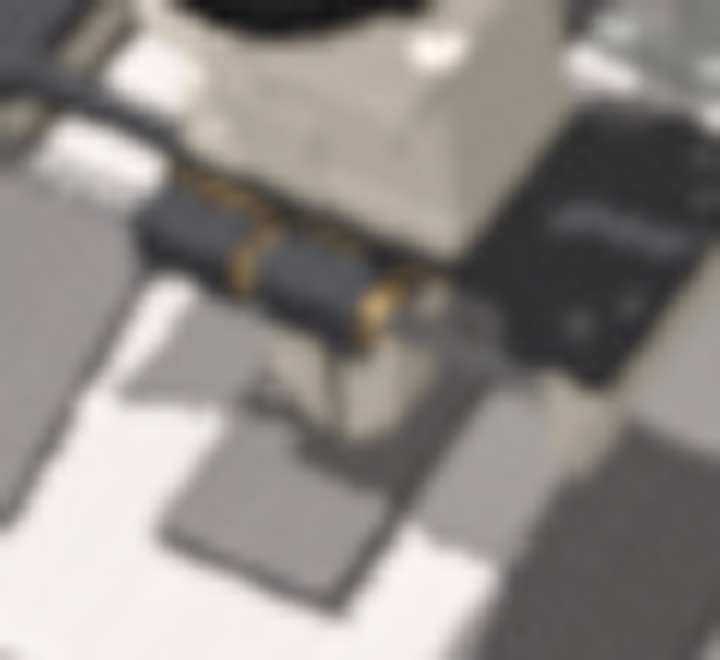

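```bash
python3 - <<'E'
from h import *
print(w2g([.4812,.1373]))
for z in (.02,.025,.03,.035,.04): print(z,w2g(at("scene",[[207.9,230.8]],z)[0]))
E
python3 -m pendant '[[[0,0,1],0],[[0,0,2],0],[[0,0,2],0]]' 0; python3 -m pendant '[[[0,0,1],0],[[0,0,2],0],[[0,0,2],0]]' 0
```

```text
[-0.02783161 -0.00465309]
0.02 [-0.02925474  0.00471986]
0.025 [-0.03221035  0.00225497]
0.03 [-0.03516597 -0.00020993]
0.035 [-0.03812158 -0.00267483]
0.04 [-0.0410772  -0.00513973]
time: 8.35
tool_pos: [0.4811, 0.1373, -0.0029]
tool_rot: [-3.14, 0.0, 3.097]
contact_force: [-0.0, -0.1, -0.3]
opening: 0.0006
time: 8.6
tool_pos: [0.481, 0.1373, -0.0052]
tool_rot: [-3.14, 0.0, 3.097]
contact_force: [0.1, -0.0, 0.7]
opening: 0.0001
```

```bash
for i in 1 2; do :; done; python3 -m pendant '[[[0,0,1],0],[[0,0,1],0]]' 0;  python3 -m pendant '[[[0,0,1],0],[[0,0,1],0]]' 0;python3 -m pendant '[[[0,0,1],0],[[0,0,1],0]]' 0; python3 - <<'E'
from h import *
shot("scene","s9.png",(180,195,240,250),12)
E
```

```text
time: 8.77
tool_pos: [0.4809, 0.1372, -0.0063]
tool_rot: [-3.14, -0.0, 3.097]
contact_force: [0.5, 0.6, -0.1]
opening: 0.0007
time: 8.93
tool_pos: [0.481, 0.1372, -0.0066]
tool_rot: [-3.14, 0.0, 3.097]
contact_force: [-2.7, -1.6, 8.1]
opening: 0.0002
time: 9.1
tool_pos: [0.481, 0.1372, -0.0066]
tool_rot: [-3.14, 0.001, 3.097]
contact_force: [-3.3, -0.5, 11.0]
opening: 0.0003
```

View pics/s9.png

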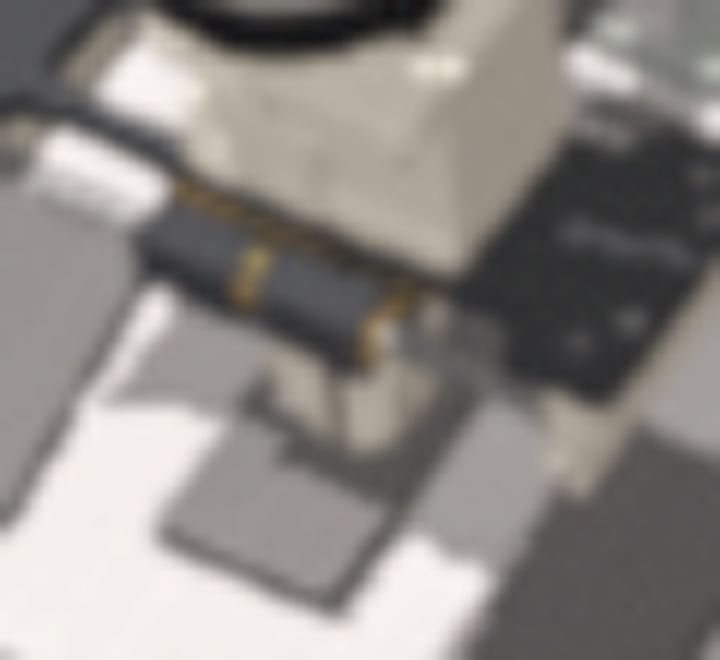

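```bash
python3 - <<'E'
from h import *
s=robot.observe();print(s["contact_force"],s["torque"],s["opening"],s["tool_pos"],s["joint_efforts"])
E
```

```text
[-2.97860481 -1.3388317  11.1123976 ] [-0.0491318   0.61465912 -0.01287867] 0.0008187317362468689 [ 0.48104309  0.13724178 -0.00656874] [-1.17971459e-01 -4.03849304e+01 -1.57063204e+01  4.12527798e-02
 -9.77879539e-01 -9.97129209e-04]
```

```bash
python3 -m pendant '[[[0,0,-5],0],[[0,0,-15],0],[[20,0,-15],0],[[50,0,-15],0],[[77,0,-15],0],[[77,0,-15],0],[[77,0,-10],0],[[77,0,0],0],[[77,0,5],0],[[77,0,5],0]]' 0; python3 -m pendant '[[[0,0,1],0],[[0,0,2],0],[[0,0,2],0]]' 0
```

```text
time: 9.98
tool_pos: [0.4047, 0.1406, -0.0124]
tool_rot: [-3.14, 0.0, 3.097]
contact_force: [0.0, -0.2, -0.7]
opening: 0.0008
time: 10.23
tool_pos: [0.4051, 0.1405, -0.0144]
tool_rot: [-3.14, 0.0, 3.096]
contact_force: [1.0, 0.8, -1.2]
opening: 0.0003
```

```bash
python3 -m pendant '[[[0,0,1],0],[[0,0,2],0],[[0,0,2],0]]' 0;  python3 -m pendant '[[[0,0,1],0],[[0,0,2],0],[[0,0,2],0]]' 0
```

```text
time: 10.48
tool_pos: [0.4051, 0.1405, -0.0165]
tool_rot: [-3.14, 0.0, 3.096]
contact_force: [-0.2, 0.2, -0.1]
opening: 0.0004
time: 10.73
tool_pos: [0.4052, 0.1405, -0.0185]
tool_rot: [-3.14, 0.001, 3.096]
contact_force: [-0.2, 0.7, -0.1]
opening: 0.0003
```

```bash
python3 -m pendant '[[[0,0,1],0],[[0,0,1],0]]' 0;  python3 -m pendant '[[[0,0,1],0],[[0,0,1],0]]' 0
```

```text
time: 10.9
tool_pos: [0.4053, 0.1406, -0.0186]
tool_rot: [-3.14, 0.001, 3.097]
contact_force: [-2.6, -0.8, 12.8]
opening: 0.0004
time: 11.07
tool_pos: [0.4052, 0.1406, -0.0186]
tool_rot: [-3.14, 0.001, 3.097]
contact_force: [-3.4, -1.2, 15.7]
opening: 0.0005
```

```bash
python3 - <<'E'
from h import *
print(w2g([.481,.1372]))
for z in (.04,.06,.08,.1): print(z,w2g(at("scene",[[228.3,235.8]],z)[0]))
print("black box near corner"); 
for z in (.04,.06,.08,.1,.12): print(z,w2g(at("scene",[[230,228.5]],z)[0]))
shot("scene","s10.png",(150,150,290,270),5)
E
```

```text
[-0.02802732 -0.00476126]
0.04 [-0.02843746 -0.06551527]
0.06 [-0.04057039 -0.07389187]
0.08 [-0.05270332 -0.08226847]
0.1 [-0.06483625 -0.09064507]
black box near corner
0.04 [-0.00390593 -0.05648155]
0.06 [-0.01664142 -0.06508004]
0.08 [-0.02937692 -0.07367854]
0.1 [-0.04211241 -0.08227703]
0.12 [-0.0548479  -0.09087553]
```

View pics/s10.png

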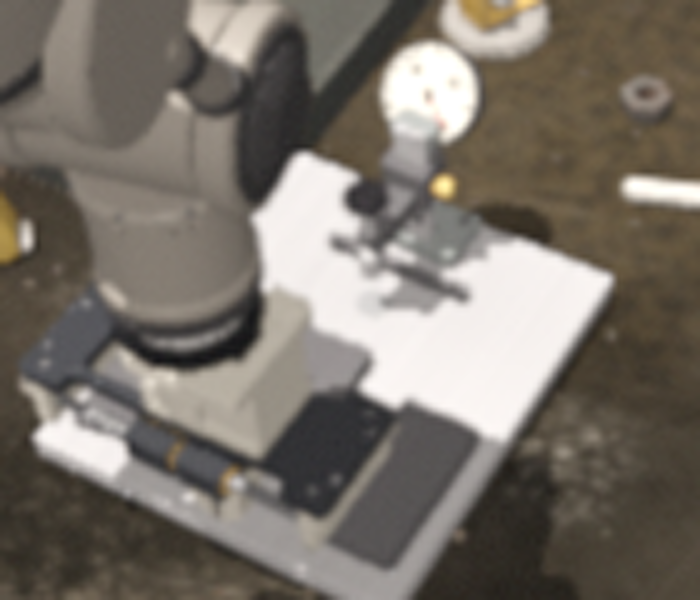

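```bash
python3 - <<'E'
from h import *
print(w2g(robot.observe()["tool_pos"]), w2g(at("scene",[[209.2,232.5]],.032)[0]),w2g(at("scene",[[209.2,232.5]],.036)[0]))
E
python3 -m pendant '[[[0,0,-3.5],0],[[-8,0,-3.5],0],[[-14,0,-3.5],0],[[-20,0,-3.5],0],[[-26,0,-3.5],0],[[-34,0,-3.5],0],[[-42,0,-3.5],0],[[-50,0,-3.5],0],[[-58,0,-3.5],0],[[-60,0,-3.5],0]]' 0;python3 - <<'E'
from h import *
print(w2g(robot.observe()["tool_pos"]),robot.observe()["contact_force"])
shot("scene","s11.png",(150,150,290,270),5)
E
```

```text
[-0.1038619  -0.00453983] [-0.03968643 -0.00783301] [-0.04203468 -0.00977264]
time: 11.95
tool_pos: [0.4656, 0.1377, -0.0156]
tool_rot: [-3.14, -0.0, 3.097]
contact_force: [-3.2, 0.2, -0.1]
opening: 0.0006
[-0.04347907 -0.00487745] [-3.21398847  0.21207136 -0.09156001]
```

View pics/s11.png

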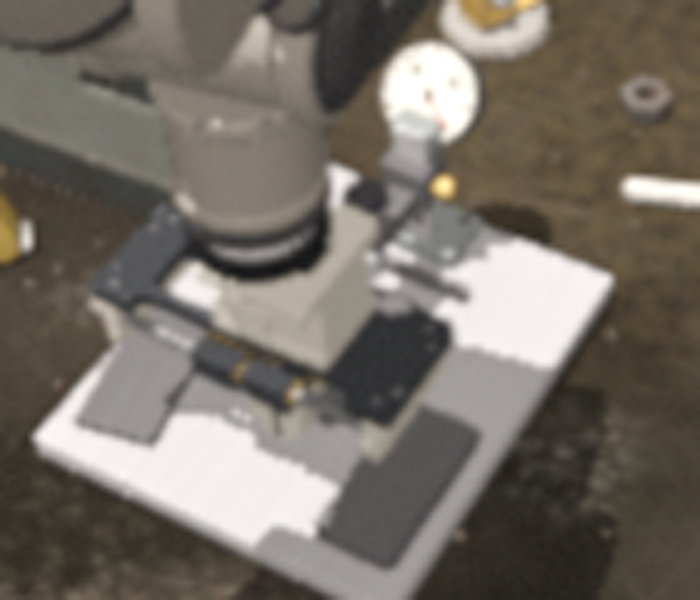

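```bash
python3 -m pendant '[[[-2,0,0],0],[[-4,0,0],0],[[-6,0,0],0],[[-8,0,0],0],[[-10,0,0],0],[[-12,0,0],0],[[-14,0,0],0],[[-14,0,0],0]]' 0;python3 -m pendant '[[[-1,0,0],0],[[-2,0,0],0],[[-3,0,0],0],[[-3,0,0],0]]' 0;python3 - <<'E'
from h import *
print(w2g(robot.observe()["tool_pos"]),robot.observe()["contact_force"])
E
```

```text
time: 12.67
tool_pos: [0.4804, 0.137, -0.0156]
tool_rot: [-3.14, 0.001, 3.096]
contact_force: [-1.2, -0.2, -0.9]
opening: 0.0005
time: 13.0
tool_pos: [0.4837, 0.1369, -0.0156]
tool_rot: [-3.14, 0.002, 3.096]
contact_force: [-1.7, 0.3, -1.1]
opening: 0.0002
[-0.02527043 -0.00493909] [-1.6625841   0.34436754 -1.10071357]
```

```bash
python3 -m pendant '[[[-1,0,0],0],[[-2,0,0],0],[[-2,0,0],0]]' 0;python3 -m pendant '[[[-1,0,0],0],[[-2,0,0],0],[[-2,0,0],0]]' 0;python3 - <<'E'
from h import *
print(w2g(robot.observe()["tool_pos"]),robot.observe()["contact_force"])
E
```

```text
time: 13.25
tool_pos: [0.4843, 0.1368, -0.0157]
tool_rot: [-3.14, -0.001, 3.096]
contact_force: [-7.1, 0.5, 4.1]
opening: 0.0004
time: 13.5
tool_pos: [0.4841, 0.1368, -0.0156]
tool_rot: [-3.14, -0.005, 3.096]
contact_force: [-10.0, 1.4, 6.4]
opening: 0.0004
[-0.02489193 -0.00501254] [-9.97569042  1.35997295  6.43862425]
```

```bash
python3 -m pendant '[[[5,0,0],0],[[5,0,-30],0],[[5,0,-70],0],[[5,0,-110],0],[[5,0,-125],0],[[5,0,-125],0],[[5,0,-125],0]]' 0;python3 - <<'E'
from h import *
go([*g2w(.056,0),.11],87.6)
shot("top","t12.png",(180,160,300,290),4.5)
E
```

```text
time: 14.08
tool_pos: [0.4812, 0.1374, 0.1104]
tool_rot: [-3.14, -0.001, 3.096]
contact_force: [0.7, -1.0, -0.7]
opening: 0.0005
tool shift mm [-83.9   4.9   0.4] turn -0.2
```

View pics/t12.png

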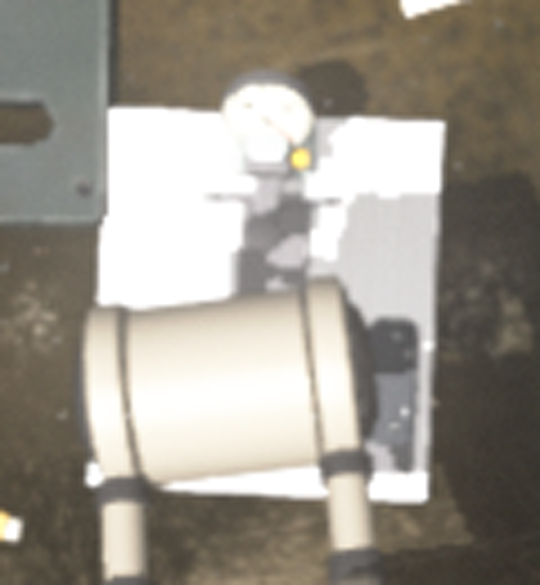

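```bash
python3 -m pendant '[[[-25,5,0],0],[[-55,5,0],0],[[-78,5,0],0],[[-84,5,0],0],[[-84,5,0],0],[[-84,5,10],0],[[-84,5,18],0],[[-84,5,22],0],[[-84,5,22],0]]' 0;python3 - <<'E'
from h import *
shot("scene","s13.png",(170,130,290,240),6)
print(w2g(robot.observe()["tool_pos"]))
E
```

```text
time: 14.88
tool_pos: [0.5621, 0.1384, 0.085]
tool_rot: [-3.139, -0.008, 3.097]
contact_force: [0.1, -0.2, 0.3]
opening: 0.0005
[ 0.05368935 -0.00013322]
```

View pics/s13.png

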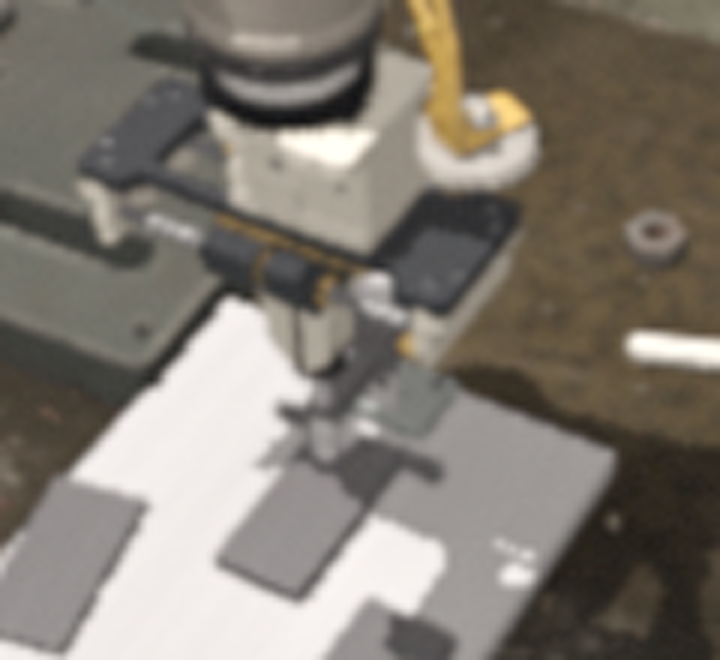

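```bash
python3 -m pendant '[[[0,0,1.5],0],[[0,0,3],0],[[0,0,4.5],0],[[0,0,6],0],[[0,0,7.5],0],[[0,0,9],0],[[0,0,9],0]]' 0;python3 -m pendant '[[[0,0,1.5],0],[[0,0,3],0],[[0,0,4.5],0],[[0,0,6],0],[[0,0,7],0],[[0,0,7],0]]' 0
```

```text
time: 15.52
tool_pos: [0.5629, 0.1384, 0.0768]
tool_rot: [-3.14, -0.006, 3.097]
contact_force: [0.4, 0.2, 0.4]
opening: 0.0007
time: 16.02
tool_pos: [0.5629, 0.1384, 0.0696]
tool_rot: [-3.14, -0.006, 3.097]
contact_force: [-0.5, 0.3, 0.0]
opening: 0.0005
```

```bash
python3 -m pendant '[[[0,0,1],0],[[0,0,2],0],[[0,0,3],0],[[0,0,3],0]]' 0;python3 -m pendant '[[[0,0,1],0],[[0,0,2],0],[[0,0,2],0]]' 0; python3 - <<'E'
from h import *
shot("scene","s14.png",(170,130,290,240),6)
E
```

```text
time: 16.35
tool_pos: [0.5628, 0.1384, 0.0664]
tool_rot: [-3.14, -0.006, 3.097]
contact_force: [0.3, 1.0, 0.3]
opening: 0.0003
time: 16.6
tool_pos: [0.5628, 0.1384, 0.0641]
tool_rot: [-3.14, -0.006, 3.097]
contact_force: [0.8, -0.5, 1.1]
opening: 0.0004
```

View pics/s14.png

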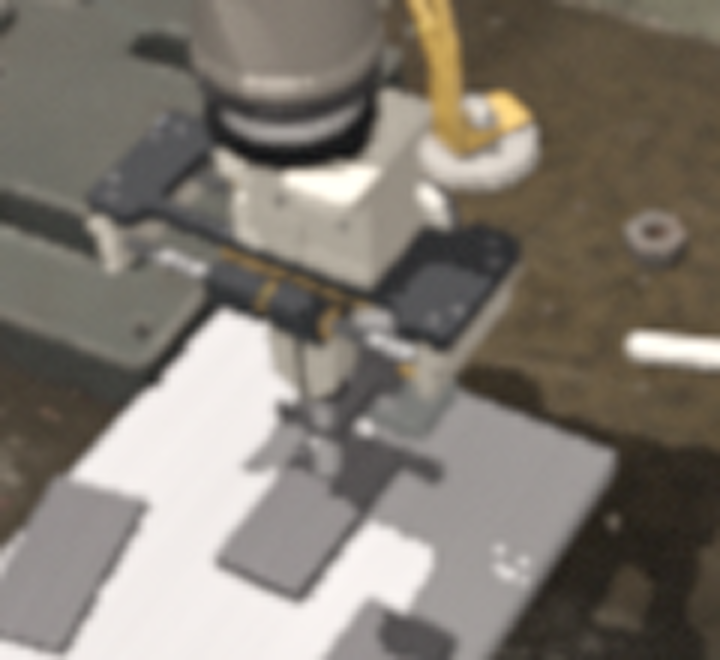

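```bash
python3 - <<'E'
from h import *
print(w2g(robot.observe()["tool_pos"]),robot.observe()["contact_force"],robot.observe()["torque"])
for z in (.09,.1,.11,.12,.13): print(z,proj("scene",[[*g2w(.0447,0),z],[*g2w(.0447,.019),z],[*g2w(.0447,-.019),z],[*g2w(.06,0),z]]).round(1).tolist())
shot("scene","s15.png",(200,170,250,215),14)
E
```

```text
[ 0.05364295 -0.00018863] [0.77065426 0.00808544 0.05253788] [ 0.06389302 -0.05621245  0.02772002]
0.09 [[221.1, 198.9], [215.6, 196.6], [226.7, 201.2], [223.9, 195.5]]
0.1 [[220.9, 196.6], [215.3, 194.3], [226.6, 198.9], [223.7, 193.2]]
0.11 [[220.7, 194.2], [215.1, 191.9], [226.4, 196.5], [223.5, 190.8]]
0.12 [[220.5, 191.8], [214.8, 189.5], [226.2, 194.2], [223.3, 188.4]]
0.13 [[220.3, 189.4], [214.6, 187.1], [226.0, 191.7], [223.1, 186.0]]
```

View pics/s15.png

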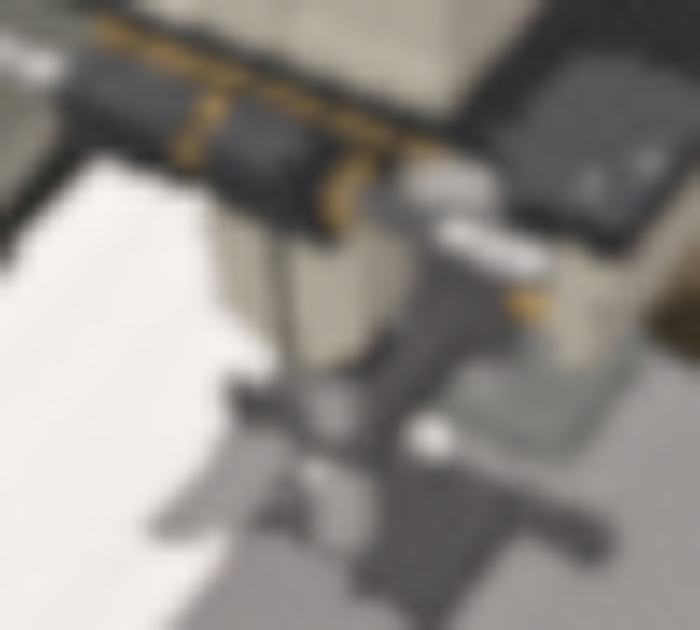

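```bash
python3 -m pendant '[[[0,0,1],0],[[0,0,1],0]]' 0
```

```text
time: 16.87
tool_pos: [0.5628, 0.1384, 0.0635]
tool_rot: [-3.14, -0.006, 3.097]
contact_force: [-1.1, 0.4, 3.4]
opening: 0.0005
```

```bash
python3 -m pendant '[[[0,0,1],0],[[0,0,1],0]]' 0
```

```text
time: 17.03
tool_pos: [0.5629, 0.1384, 0.0634]
tool_rot: [-3.14, -0.006, 3.097]
contact_force: [-2.6, -1.0, 8.6]
opening: 0.0006
```

```bash
python3 -m pendant '[[[0,0,1],0],[[0,0,1],0],[[0,0,1],0],[[0,0,1],0]]' 0; python3 -m pendant '[[[0,0,-10],0],[[0,0,-40],0],[[0,0,-80],0],[[0,0,-115],0],[[0,0,-115],0],[[0,0,-115],0]]' 0; python3 - <<'E'
from h import *
go([.35,.0,.18],-29)
E
```

```text
time: 17.37
tool_pos: [0.5629, 0.1384, 0.0634]
tool_rot: [-3.14, -0.005, 3.097]
contact_force: [-3.0, -0.1, 8.5]
opening: 0.0008
time: 17.87
tool_pos: [0.5648, 0.1388, 0.181]
tool_rot: [-3.14, 0.0, 3.097]
contact_force: [0.0, 0.0, -1.6]
opening: 0.0005
tool shift mm [ 208.4 -148.2    1. ] turn 116.4
```

```bash
python3 - <<'E'
from h import *
go([.531,-.2713,.18],-29.3)
E
```

```text
tool shift mm [  15.4 -411.2    1. ] turn 116.7
```

```bash
python3 -m pendant '[[[15,-411,0],70],[[15,-411,0],70],[[15,-411,0],70],[[15,-411,0],70],[[15,-411,0],70],[[15,-411,0],70],[[15,-411,0],70],[[15,-411,0],70],[[15,-411,0],70],[[15,-411,0],70]]' 0.45; python3 - <<'E'
from h import *
shot("scene","s16.png",(190,130,270,230),6)
shot("top","t16.png",(200,150,400,290),4)
go([.531,-.2713,.18],-29.3)
E
```

```text
time: 18.7
tool_pos: [0.5299, -0.2734, 0.1798]
tool_rot: [-3.139, -0.001, 1.868]
contact_force: [0.5, 0.0, 0.2]
opening: 0.0417
tool shift mm [ 4.3  2.8 -0.6] turn 46.2
```

View pics/s16.png

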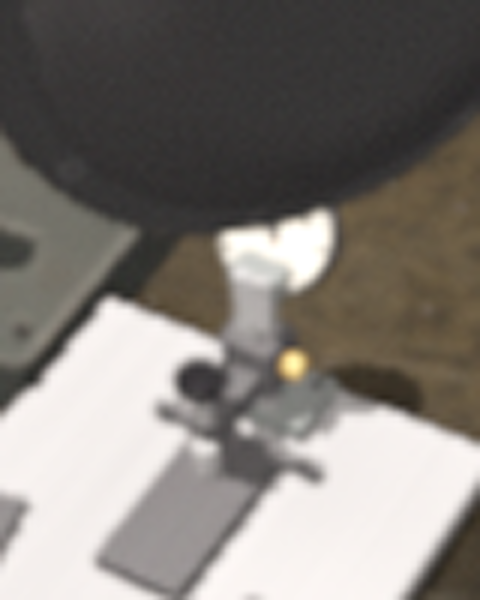

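View pics/t16.png

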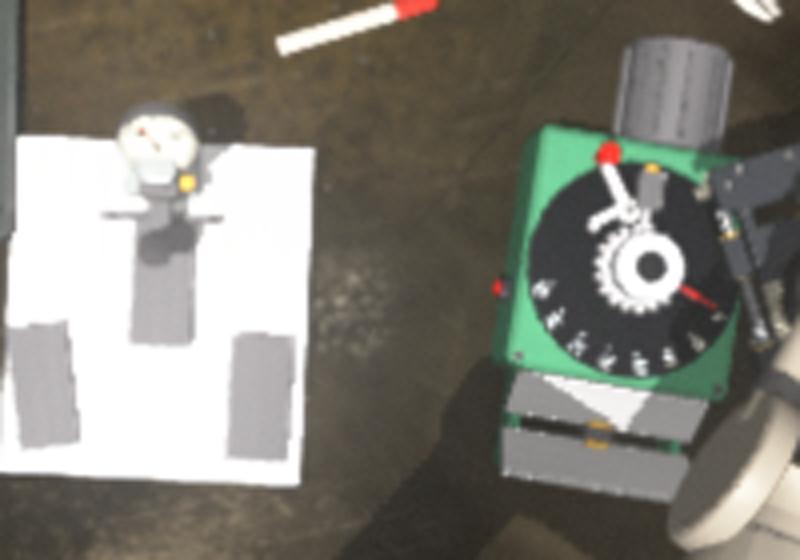

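```bash
python3 - <<'E'
from h import *
p=robot.observe()["tool_pos"]
for z in (.22,.28,.35): print(z,(proj("top",[p[0],p[1],z])-[200,150])*4)
print(at("top",[[363.2,216.5]],.14),at("top",[[370.7,221.5],[379.5,226.7]],.126))
E
```

```text
0.22 [[746.62162996 297.9939945 ]]
0.28 [[774.96022363 296.50697094]]
0.35 [[812.19029605 294.53523818]]
[[ 0.55431351 -0.23126804  0.14      ]] [[ 0.5399812  -0.25741231  0.126     ]
 [ 0.52452959 -0.28396859  0.126     ]]
```

```bash
python3 -m pendant '[[[4,3,0],46],[[4,3,0],46],[[4,3,0],46],[[4,3,0],46],[[4,3,0],46],[[4,3,0],46],[[4,3,0],46],[[4,3,0],46]]' 0.45; python3 - <<'E'
from h import *
shot("scene","s17.png",(280,170,410,280),5.5)
go([.5313,-.2724,.0634],-28.5)
E
```

```text
time: 19.47
tool_pos: [0.5308, -0.2702, 0.178]
tool_rot: [-3.137, 0.002, 1.063]
contact_force: [0.6, -0.6, 0.3]
opening: 0.0412
tool shift mm [ -1.6   1.4 114.7] turn -0.4
```

View pics/s17.png

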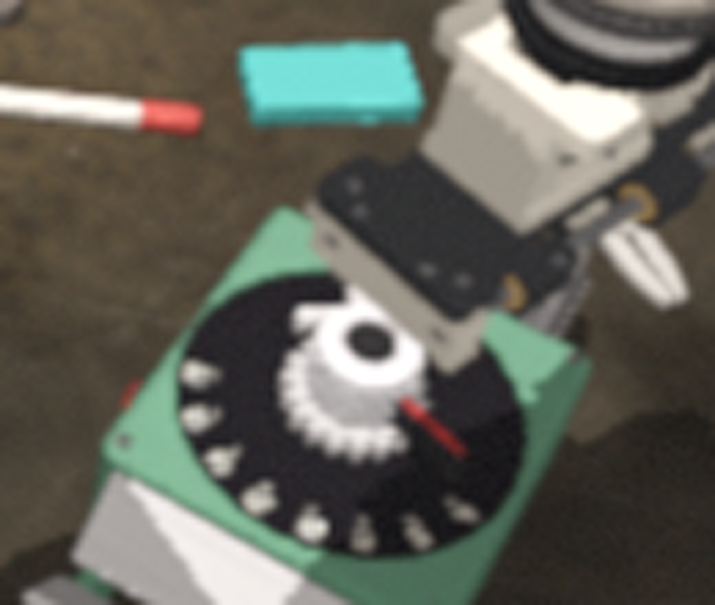

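```bash
python3 -m pendant '[[[-2,1,30],0],[[-2,1,65],0],[[-2,1,90],0],[[-2,1,102],0],[[-2,1,108],0],[[-2,1,111],0],[[-2,1,114],0],[[-2,1,114],0]]' 0.45; python3 - <<'E'
from h import *
shot("scene","s18.png",(280,170,410,280),5.5)
go([.5313,-.2724,.0634],-28.5)
E
```

```text
time: 20.18
tool_pos: [0.5306, -0.2726, 0.0645]
tool_rot: [-3.138, 0.002, 1.067]
contact_force: [0.6, 0.3, -0.2]
opening: 0.0411
tool shift mm [0.6 0.4 1.5] turn -0.4
```

View pics/s18.png

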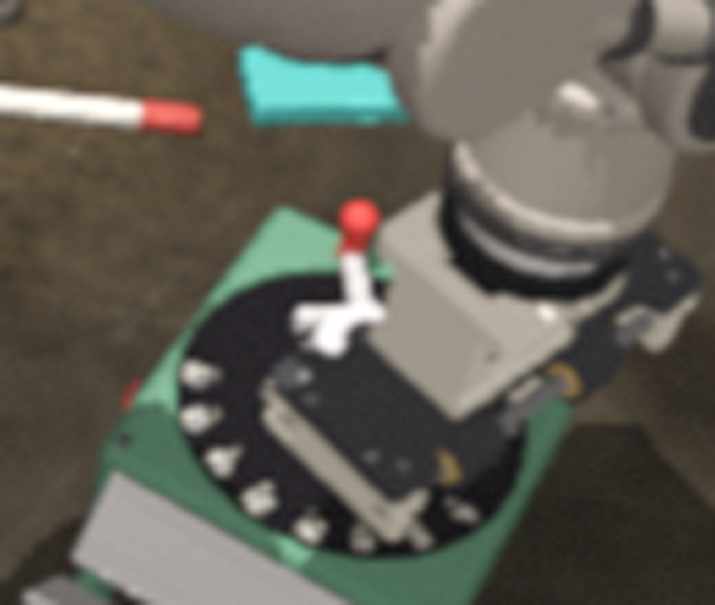

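```bash
python3 -m pendant '[[[0,0,1],0],[[0,0,1],0],[[0,0,1],0],[[0,0,1],0],[[0,0,1],0],[[0,0,1],0]]' 0 15
```

```text
time: 20.73
tool_pos: [0.5307, -0.2728, 0.064]
tool_rot: [-3.139, 0.002, 1.067]
contact_force: [-0.5, -0.2, 1.3]
opening: 0.009
```

```bash
python3 -m pendant '[[[0.3,-5.2,0],6],[[1.1,-10.4,0],12],[[2.4,-15.5,0],18],[[4.3,-20.3,0],24],[[6.7,-25,0],30],[[9.5,-29.4,0],36],[[12.8,-33.5,0],42],[[16.5,-37.2,0],48],[[20.6,-40.5,0],54],[[25,-43.3,0],60]]' 0 25;python3 - <<'E'
from h import *
s=robot.observe();p=s["tool_pos"][:2]-[.5552,-.2285];print(np.hypot(*p),np.degrees(np.arctan2(p[1],p[0]))%360,np.degrees(s["tool_rot"][2])-90)
E
```

```text
time: 21.57
tool_pos: [0.5037, -0.2281, 0.064]
tool_rot: [-3.139, 0.006, 0.015]
contact_force: [-3.4, 6.5, 3.9]
opening: 0.0085
0.05150692546284189 179.57878582085416 -89.12549012817956
```

```bash
python3 -m pendant '[[[0.3,-5.2,0],6],[[1.1,-10.4,0],12],[[2.1,-14.5,0],17],[[3,-17.1,0],20],[[3,-17.1,0],20],[[3,-17.1,0],20]]' 0 25;python3 - <<'E'
from h import *
s=robot.observe();p=s["tool_pos"][:2]-[.5552,-.2285];print(np.hypot(*p),np.degrees(np.arctan2(p[1],p[0]))%360,np.degrees(s["tool_rot"][2])-90)
E
```

```text
time: 22.07
tool_pos: [0.5064, -0.2099, 0.0641]
tool_rot: [-3.14, 0.007, -0.331]
contact_force: [1.1, 6.6, 1.4]
opening: 0.0088
0.05219051805803668 159.1220671562758 -108.99309828734569
```

```bash
python3 -m pendant '[[[0,0,0],0],[[0,0,0],0],[[0,0,0],0],[[0,0,0],0],[[0,0,0],0],[[0,0,-30],0],[[0,0,-70],0],[[0,0,-110],0],[[0,0,-120],0],[[0,0,-120],0]]' 0.45; python3 - <<'E'
from h import *
shot("scene","s19.png",(280,170,410,280),5.5)
shot("top","t19.png",(310,160,400,280),5)
E
```

```text
time: 22.9
tool_pos: [0.509, -0.2117, 0.188]
tool_rot: [3.141, -0.001, -0.331]
contact_force: [0.3, -1.0, 0.9]
opening: 0.0414
```

View pics/s19.png

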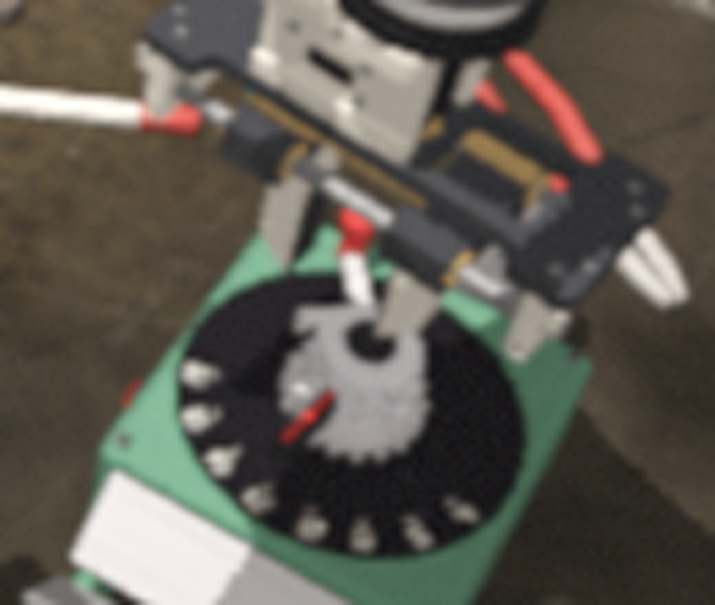

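View pics/t19.png

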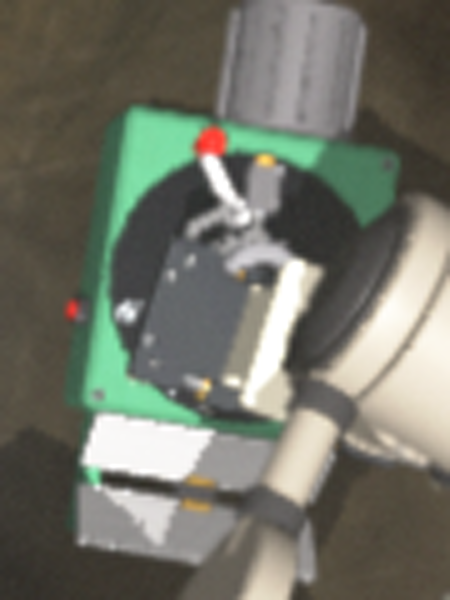

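```bash
python3 - <<'E'
from h import *
f=lambda L:np.array(L)/5+[310-.4,160-.4]
print("knob",at("top",f([[212,141]]),.1245))
for z in(.095,.11,.13):print(z,"block",at("top",f([[252,210],[280,210],[252,160],[280,160],[265,160]]),z)[:,:2].tolist())
for z in(.09,.12):print("motor",at("top",f([[218,128],[355,150],[232,5],[360,30]]),z)[:,:2].tolist())
print(at("scene",np.array([[355,205]])/5.5+[280,170],.1245))
E
python3 - <<'E'
import cv2
a=cv2.imread("pics/scene0.png")
cv2.imwrite("pics/s20.png",cv2.resize(a[175:245,305:395],None,fx=8,fy=8,interpolation=cv2.INTER_CUBIC))
E
```

```text
knob [[ 0.64062869 -0.20249696  0.1245    ]]
0.095 block [[0.6014929584504822, -0.2335328355870794], [0.6015809530021647, -0.2509647907158763], [0.6322404444149529, -0.23399923810301645], [0.6323565509665814, -0.25146818747188293], [0.632294230066217, -0.24210390506695414]]
0.11 block [[0.600402769918753, -0.2297840040295556], [0.600489697807684, -0.24700465042542433], [0.6307775373756396, -0.23024475285237853], [0.6308922364931548, -0.24750194504716752], [0.6308306710416425, -0.23825117570690332]]
0.13 block [[0.5989491852097807, -0.22478556195285723], [0.5990346908817098, -0.24172446337148853], [0.6288269946565552, -0.22523877251819466], [0.6289398171952527, -0.24221362181421366], [0.6288792590088764, -0.2331142032268356]]
motor [[0.6523957841387847, -0.21430928279267644], [0.6393746515123554, -0.30015073075306165], [0.7292226871121882, -0.22441854214015042], [0.7144400277352435, -0.30506335258379313]]
motor [[0.6489950683701479, -0.20730597020454836], [0.63628834752642, -0.2910746673945337], [0.7239668882093637, -0.21717112864740665], [0.7095411749154611, -0.2958686677326614]]
[[ 0.64887838 -0.19611834  0.1245    ]]
```

View pics/s20.png

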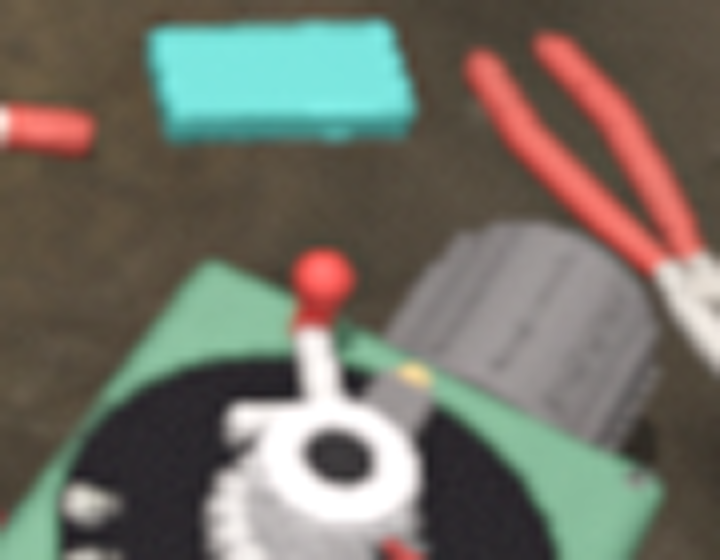

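```bash
python3 - <<'E'
from h import *
go([.640,-.2015,.16],-53)
E
```

```text
tool shift mm [123.1 -51.7  23.6] turn -56.0
```

```bash
python3 -m pendant '[[[123,-52,10],-56],[[123,-52,10],-56],[[123,-52,10],-56],[[123,-52,10],-56],[[123,-52,10],-56],[[123,-52,10],-56],[[123,-52,10],-56],[[123,-52,10],-56],[[123,-52,10],-56],[[123,-52,10],-56]]' 0.33 10;python3 - <<'E'
from h import *
shot("scene","s21.png",(280,150,410,260),5.5)
go([.640,-.2015,.064],-53)
E
```

```text
time: 23.83
tool_pos: [0.6392, -0.2009, 0.1706]
tool_rot: [-3.132, 0.004, 0.643]
contact_force: [0.0, -0.4, -1.0]
opening: 0.0302
tool shift mm [  0.2   0.8 107.1] turn -0.2
```

View pics/s21.png

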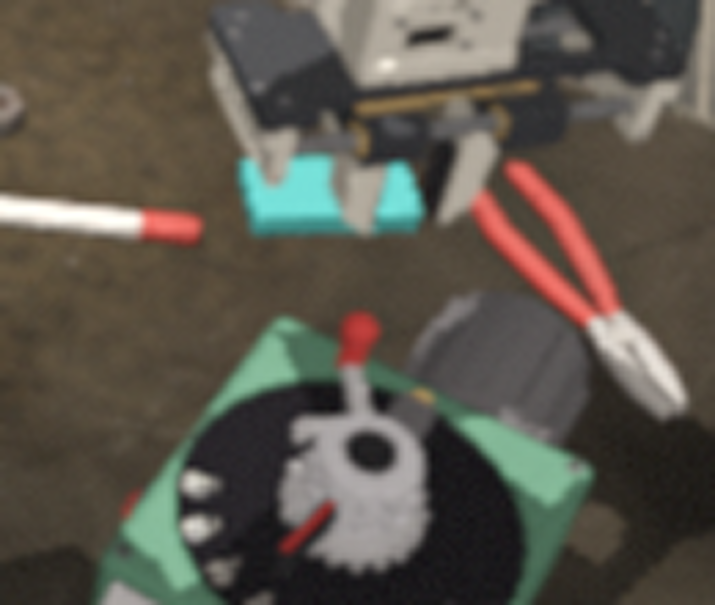

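```bash
python3 - <<'E'
from h import *
p=robot.observe()["tool_pos"]
print((proj("scene",[[p[0],p[1],p[2]+.0386],[p[0],p[1],.1245]])-[280,150])*5.5)
print(at("scene",np.array([[360,330]])/5.5+[280-.4,150-.4],.1245))
s0=robot.read_camera("top");print([ (d["p"],at("top",np.array([d["xy"]])*[512,384],.1245)) for d in robot.find_in("top","lock_knob")])
E
```

```text
[[395.054088   211.7918256 ]
 [359.21759693 331.39173358]]
[[ 0.64132341 -0.19968891  0.1245    ]]
[(0.74, array([[ 0.74763271, -0.00781403,  0.1245    ]]))]
```

Alignment good; descend onto the knob with open fingers.

```bash
python3 -m pendant '[[[0,0,30],0],[[0,0,60],0],[[0,0,80],0],[[0,0,92],0],[[0,0,100],0],[[0,0,104],0],[[0,0,107],0],[[0,0,107],0]]' 0.33;python3 - <<'E'
from h import *
shot("scene","s22.png",(280,150,410,260),5.5)
E
```

```text
time: 24.65
tool_pos: [0.6393, -0.2008, 0.0655]
tool_rot: [-3.135, 0.003, 0.643]
contact_force: [-0.4, -0.3, 0.2]
opening: 0.0301
```

View pics/s22.png

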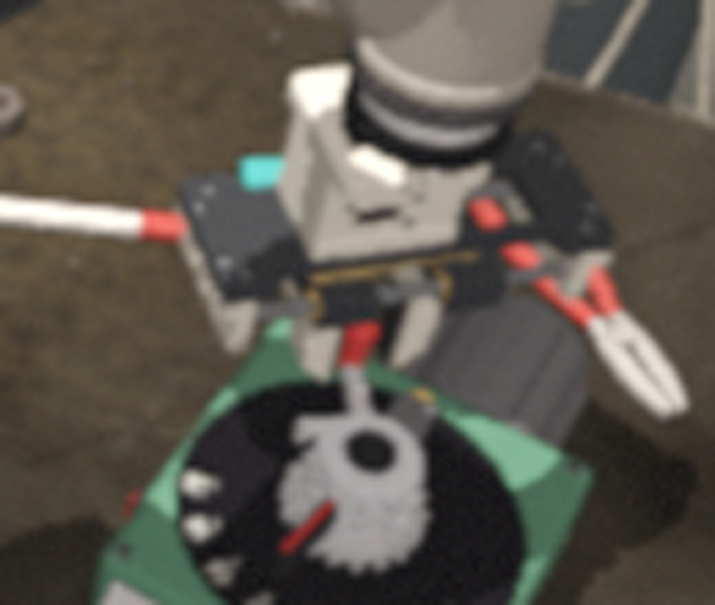

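```bash
python3 -m pendant '[[[0,0,0],0],[[0,0,0],0],[[0,0,0],0],[[0,0,0],0]]' 0 15; python3 -m pendant '[[[0.5,-3,0],0],[[1,-6,0],0],[[1.3,-9,0],0],[[1.3,-12,0],0],[[1,-15,0],0],[[0.6,-18,0],0],[[0.6,-18,0],0]]' 0 25
```

```text
time: 25.03
tool_pos: [0.6404, -0.2015, 0.067]
tool_rot: [-3.138, 0.001, 0.643]
contact_force: [2.1, -1.2, 2.1]
opening: 0.0155
time: 25.62
tool_pos: [0.6331, -0.1872, 0.0674]
tool_rot: [3.14, -0.003, 0.644]
contact_force: [11.5, -2.3, -5.6]
opening: 0.0151
```

```bash
python3 -m pendant '[[[-0.5,-2,0],0],[[-1,-4,0],0],[[-1,-4,0],0]]' 0 25;python3 -m pendant '[[[-0.5,-2,0],0],[[-1,-4,0],0],[[-1,-4,0],0]]' 0 25;python3 - <<'E'
from h import *
s=robot.observe();p=s["tool_pos"];print(s["contact_force"],p)
shot("scene","s23.png",(280,150,410,260),5.5)
E
```

```text
time: 25.87
tool_pos: [0.6323, -0.1857, 0.0674]
tool_rot: [3.134, -0.006, 0.644]
contact_force: [10.0, -5.3, -7.2]
opening: 0.0151
time: 26.12
tool_pos: [0.6316, -0.1843, 0.0674]
tool_rot: [3.129, -0.009, 0.644]
contact_force: [10.6, -6.0, -6.8]
opening: 0.015
[10.64968843 -5.96368965 -6.78741359] [ 0.63155946 -0.18434491  0.06735115]
```

View pics/s23.png

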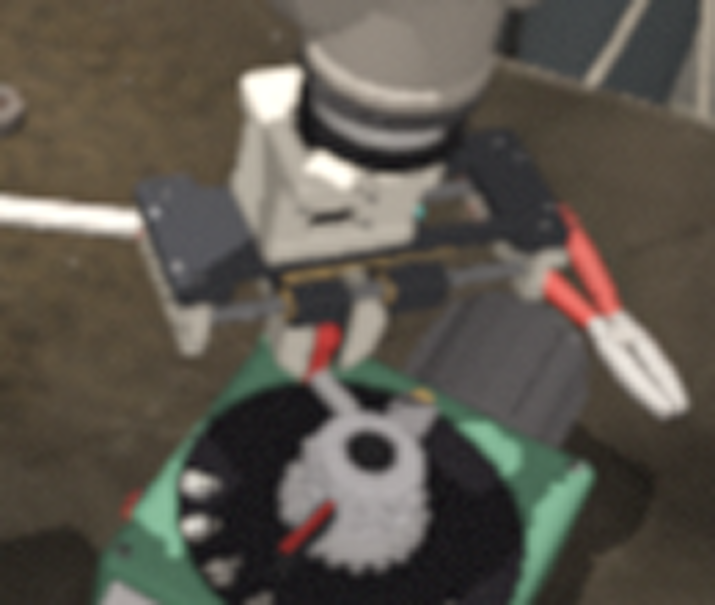

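```bash
python3 -m pendant '[[[-0.5,-2,0],0],[[-1,-5,0],0],[[-1,-6,0],0],[[-1,-6,0],0]]' 0 25;python3 -m pendant '[[[-0.5,-2,0],0],[[-1,-5,0],0],[[-1,-6,0],0],[[-1,-6,0],0]]' 0 25
```

```text
time: 26.5
tool_pos: [0.6316, -0.1843, 0.0675]
tool_rot: [3.117, -0.013, 0.644]
contact_force: [17.5, -14.0, -11.7]
opening: 0.015
time: 26.83
tool_pos: [0.6322, -0.1847, 0.0677]
tool_rot: [3.104, -0.017, 0.643]
contact_force: [18.1, -15.0, -14.0]
opening: 0.0154
```

```bash
python3 -m pendant '[[[0,0,0],0],[[0,0,0],0],[[0,0,0],0]]' 0.33; python3 -m pendant '[[[0,0,0],0],[[0,0,-30],0],[[0,0,-70],0],[[0,0,-100],0],[[0,0,-100],0]]' 0.33;python3 - <<'E'
from h import *
shot("scene","s24.png",(280,150,410,260),5.5)
shot("top","t24.png",(310,160,400,280),5)
E
```

```text
time: 27.08
tool_pos: [0.6315, -0.1843, 0.0674]
tool_rot: [3.106, -0.017, 0.643]
contact_force: [-0.3, 0.4, 0.6]
opening: 0.0284
time: 27.5
tool_pos: [0.6309, -0.1831, 0.1753]
tool_rot: [3.095, -0.023, 0.644]
contact_force: [0.8, 0.4, 1.3]
opening: 0.0302
```

View pics/s24.png

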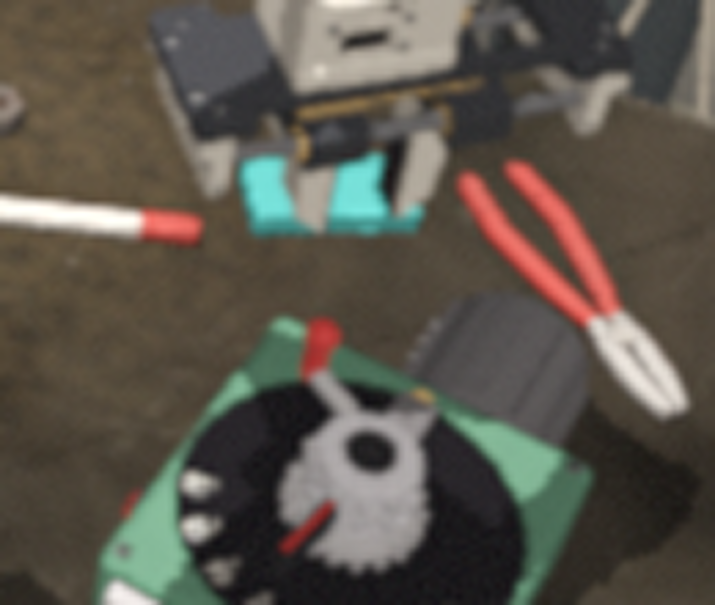

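View pics/t24.png

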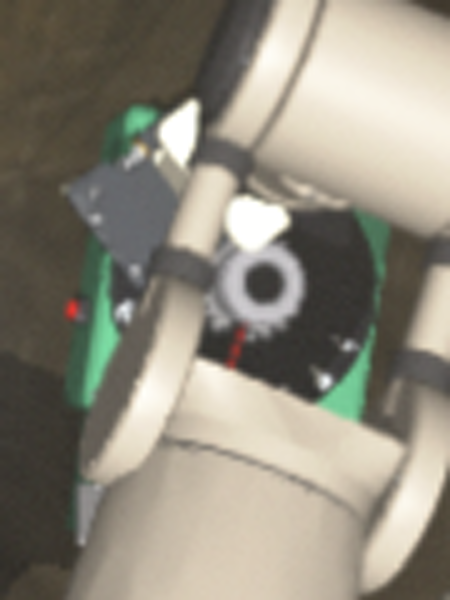

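```bash
python3 - <<'E'
from h import *
go([.45,0.02,.2],-53)
E
```

```text
tool shift mm [ -21.4 -268.8  -30.9] turn -0.1
```

```bash
python3 -m pendant '[[[-21,-269,-10],0],[[-21,-269,-10],0],[[-21,-269,-10],0],[[-21,-269,-10],0],[[-21,-269,-10],0],[[-21,-269,-10],0],[[-21,-269,-10],0],[[-21,-269,-10],0]]' 0.33;python3 - <<'E'
from h import *
shot("scene","s25.png",(290,180,380,250),8)
shot("top","t25.png",(320,170,390,250),8)
E
```

```text
time: 28.27
tool_pos: [0.4457, 0.0237, 0.1672]
tool_rot: [3.107, -0.015, 0.647]
contact_force: [-0.1, 0.6, -0.2]
opening: 0.0304
```

View pics/s25.png

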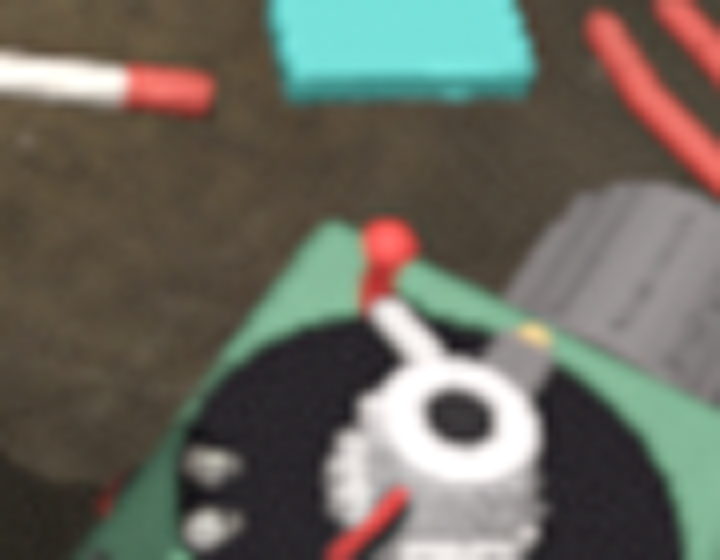

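View pics/t25.png

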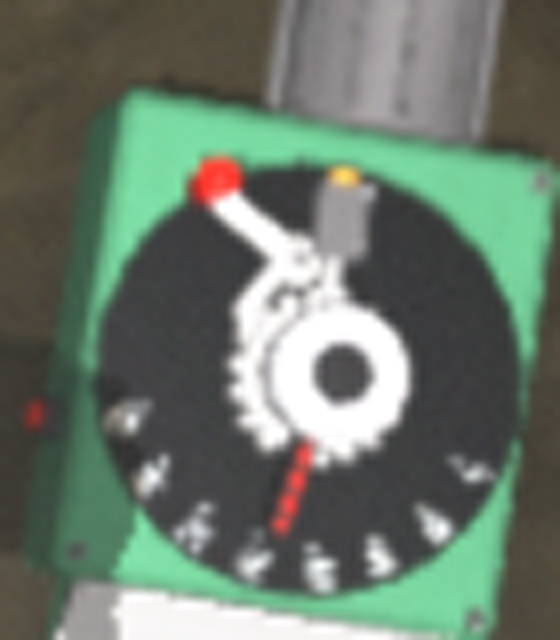

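```bash
python3 - <<'E'
from h import *
f=lambda L:np.array(L)/8+[320-.45,170-.45]
k=at("top",f([[218,178]]),.1245)[0,:2];print("knob",k)
ks=at("scene",np.array([[390,243]])/8+[290-.45,180-.45],.1245)[0,:2];print("knob scene",ks)
for z in(.095,.1,.11):
  pv=at("top",f([[299,258]]),z)[0,:2];d=k-pv;print(z,pv,np.hypot(*d),np.degrees(np.arctan2(d[1],d[0])))
# deck yaw from corners
c=at("top",f([[130,92],[552,160],[497,628]]),.09)[:,:2];print(c);d=c[1]-c[0];print(np.degrees(np.arctan2(d[1],d[0]))+90); d=c[1]-c[2];print(np.degrees(np.arctan2(d[1],d[0])))
ax=at("top",f([[343,372]]),.14)[0,:2];l=at("top",f([[280,530],[307,447]]),.126)[:,:2];print("axis",ax,"lug ang",[np.degrees(np.arctan2(*(q-ax)[::-1]))for q in l],np.degrees(np.arctan2(*(l[0]-l[1])[::-1])))
E
```

```text
knob [ 0.62849953 -0.18658572]
knob scene [ 0.63208637 -0.18342459]
0.095 [ 0.600831   -0.22397211] 0.04651117637833511 53.49598921516076
0.1 [ 0.60047028 -0.22276113] 0.045763512800588046 52.23094444659412
0.11 [ 0.59974884 -0.22033917] 0.044338446039367534 49.57613794646769
[[ 0.66484237 -0.16031731]
 [ 0.6397114  -0.32536228]
 [ 0.45962087 -0.30073997]]
-8.657776199470163
-7.785315641059816
axis [ 0.55563136 -0.22896667] lug ang [np.float64(160.31702121491892), np.float64(159.31171557204698)] 161.22309048760658
```

```bash
python3 - <<'E'
from h import *
shot("top","t26.png",(190,160,290,290),5)
shot("scene","s26.png",(150,140,290,270),5)
E
```

```text
(no output)
```

View pics/t26.png

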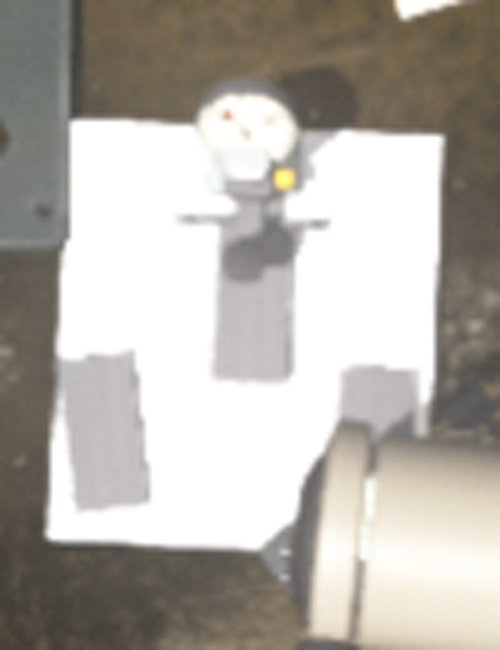

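View pics/s26.png

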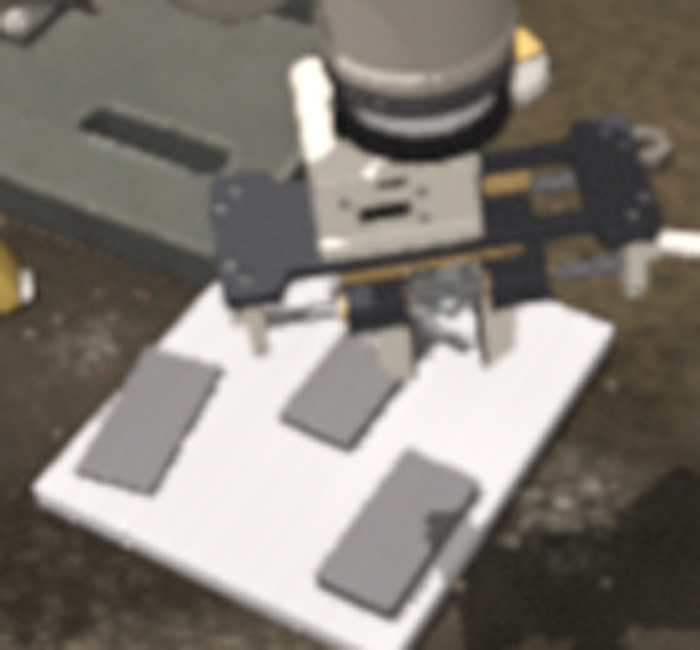

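```bash
python3 -c "
from cell import robot
print(robot.hand_in(),robot.observe()['time'])"
```

```text
the job is handed in; nothing more can be done
the job is handed in; nothing more can be done
```

The job is handed in, at about 28 s on the robot's clock. The middle plate is under the jaw and reads 12 mm. The click sleeve is on numeral 12 and the lock lever is shut, as far as I could measure.

**What I did**
- **Plate:** I pushed it up to the back stop, where the push force rose to about 10 N at the position expected for contact.
- **Jaw:** I pressed it down with about 8.5 N at the tool, and it stopped at the height that fits a 12 mm plate.
- **Sleeve:** I gripped the lug, turned it 80° clockwise from 4 to 12 and let go.
- **Lock lever:** I gripped the red knob and swung it until it stopped hard at about 25 N.

**Last checks**
- Touching the plate and then the bed gave a thickness of 12.0 mm. The dial needle points near 12, though the picture is coarse.
- The lug points at the fifth numeral (12), at about 160° against the expected 161°.
- The lever lies at about 50–53°, and shut should be about 51°. Pictures alone are good to about 2°, and the limit is 0.06 rad (3.4°). I relied mainly on the hard stop and did not push it a second time.
- The left parked plate looks undisturbed. The front of the right one was hidden in the last top view, but the side view shows it in place. I did not check the loose items in a final full picture.

**What went wrong on the way:** The reported tool height was about 39 mm too low. My first push therefore passed over the plate without touching it. I found the offset by touching the plate and the bed, and corrected every later height for it.

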